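# Collate sample cartons into the tray's corner and close the end stop

### The arm

A 7-joint arm with a two-finger parallel gripper is mounted at the origin on the work surface. World frame = base frame: x ahead of the robot, y to its left, z up, the work surface at z = 0. Lengths are in m, angles in degrees, forces in N, time in s.
With the tool pointing down it reaches from about 0.35 to 0.9 m from the base axis. Payload 8.1 kg.
Tool frame: the origin (TCP) lies on the centre line of the jaws, within the pads' length; the fingertips stand tcp_to_tips ahead of it and the grasp point (between the pads) lies 6 mm ahead of it (tcp_to_tips is the distance from the TCP to the fingertips, in m); z points along the fingers, y is the direction in which the jaws open and shut (so a half turn about z gives the same grasp; the last joint's range is limited). The gripper opens to 85 mm and grips with 20 to 120 N. Pads are 22 mm wide; open, the fingers measure 114 mm over their backs; the gripper's body (76 mm by 85 mm) begins 54 mm behind the grasp point. The pads swing forward as they close: fully open they stand 13 mm farther back than shut.
Start: joints at [-76.352, 24.895, 1.432, 90.138, -0.665, 64.973, -4.303], TCP at [0.209, 0.589, 0.256] pointing down, gripper open.
Joint ranges: [-149.89, 149.89], [-25.12, 119.58], [-72.63, 75.52], [4.76, 147.25], [-75.54, 255.54], [6.69, 114.76], [-157.13, 157.13]. Speed limits (degrees/s): [127.2, 127.2, 172.46, 172.46, 180, 180, 180].

### API

Orientations are given as [roll, pitch, yaw] about the fixed x, y, z axes, in that order (R = Rz(yaw) Ry(pitch) Rx(roll)).
In Python, from plant import get_obs, get_image, camera_model, job_done, tcp_to_tips gives the robot as it stands. The module is installed in compiled form; this text tells all that it offers.
- The arm moves only by the tool step_arm, never from a script. Its arguments are lists of equal length, an entry for each row: "offset": the shift along the world's x, y, z in mm, a list of three; "angular": the turn, a rotation vector about the world's x, y, z in rad, a list of three; "claw": the opening, from -1 (shut) to 1 (fully open), so that 0 is half open. A call has 1 to 8 rows; each row shifts and turns the commanded pose from where the row before left it; what a row does not reach is not made up. A row lasts 1/10 s, in which the tool goes at most 50 mm and 8.59 degrees, less where a joint would pass 70% of its speed; a pose out of reach is approached as far as the arm can. A call with a gripper value outside its range is refused whole. The fingers move at their own pace and stop on an object; "newtons" is the grip in N (left out, the last holds). Time passes only in rows, so rows that do not move let the fingers close. It gives the time, the measured TCP pose, the force and the opening at its end, in the units of the state.
- get_obs(): the state, without advancing time (a new reading comes with each control period).
- get_image(name): name is "scene" or "side" or "wrist"; returns the picture (480x640x3 uint8, red, green, blue); there is no depth.
- camera_model(name): a dict with "mtx" (3x3 intrinsics, pixels), "rvec" (rotation vector, rad) and "tvec" (3), from world to camera coordinates, as OpenCV has them; the wrist camera has in their place "hand_eye" (4x4, takes a point from camera to tool coordinates, whose origin is the TCP and whose axes are the flange's). Camera axes: x right, y down, z forward; pixel columns grow to the right and rows downward; lengths in m; the calibration is good to about 2 mm. A picture is of the moment at which its call begins: read the wrist's pose just before it. camera_model takes no time and is no camera call.
- job_done(): hands the job in, once; it reports no verdict.
The state is a dict: "time": time; "qpos": joint angles; "qd": joint speeds; "joint_efforts": joint torques, N m; "position": TCP position; "tcp_rot": TCP orientation; "ft_force": force on the tool from outside, world axes, zero at the start; "wrist_torque": the same for the moment, N m; "width": finger opening in m.
Only numpy, scipy, OpenCV 4.12 (cv2) and the standard library are available. Lean on these libraries where they do the work, as an engineer would, in place of code of your own. Each camera call takes 0.05 s, during which the arm holds its last target.

### The job

Pack the three sample cartons onto the white tray in one tight row along its back lip, long sides along that lip: first push the longest fully into the corner of the two steel lips and let go of it, then push the middle one up against it and let go, then the shortest against that one in the same way. Last, slide the end stop up against the row. Keep the cartons upright and leave the clip case, the tally counter and the tape measure where they are.

Things in the scene. Friction and masses are not known exactly. Their poses are not given: they have to be found in the camera images.
- tray: fixed collating tray on the table: white polymer board 12 mm thick, 108 mm deep (x), 396 mm long (y). Steel lips 8 mm thick, tops 14 mm above the board, run along its back (+x) and left (+y) edges; front and right are open. x points to the back lip, y along the row to the left lip, z up; origin on the table near the board's middle. Turned up to 0.15 rad
- corner (a point): the tray's reference corner: where the inner faces of the back lip and the left lip meet, at the height of the board's upper surface (12 mm above the table); axes as the tray's
- end_stop (a joint): slide of the aluminium end stop at the right end of the row, m: 0 is farthest right, grows towards the left lip (tray +y), at most 0.11. Its pressing face is (330 mm - joint) from the left lip's inner face, so it meets a tight row at about 0.074. About 1.5 N of friction plus light damping; stays where left
- stop_back (a point): middle of the back (-y) face of the end stop's upright plate, 35 mm above the board; push here towards tray +y. The plate is 56 mm wide (tray x), 10 mm thick (y), its top 56 mm above the board; behind it (-y) a foot 10 mm high reaches 30 mm back. Axes as the tray's
- carton_long: longest and tallest brown carton with a paper tape strip along its top, closed and rigid, 48 mm (x) by 110 mm (y) by 70 mm high, about 0.3 kg; origin at the centre of its underside
- carton_mid: middle carton of the same kind, 48 mm (x) by 84 mm (y) by 60 mm high, about 0.22 kg; origin at the centre of its underside
- carton_short: shortest and lowest carton of the same kind, 48 mm (x) by 62 mm (y) by 50 mm high, about 0.15 kg; origin at the centre of its underside
- clip_case: bystander: aluminium form case with paper on it, 310 x 220 x 24 mm (clip up to 34 mm); origin at the centre of its underside
- tally: bystander: small round steel tally counter, 40 mm across, 20 mm high; origin at the centre of its underside
- tape_measure: bystander: grey tape measure, 70 x 66 x 34 mm, a piece of its blade out to its +x; origin at the centre of its underside

How it is judged (in metres and radians):
On the way, in this order (a step that is already met when the one before it is completed fails the run):
1. the longest carton sits in the corner against both lips and is let go (x of carton_long in the frame of corner between -0.027 and -0.022 m and y of carton_long in the frame of corner between -0.058 and -0.053 m and z of carton_long in the frame of corner between -0.004 and 0.004 m and angle between the y axis of carton_long and the y axis of tray, either way round below 0.045 rad and angle between carton_long's own z axis and vertical below 0.05 rad and contact force between the fingers and carton_long below 0.1 N), for 0.2 s.
2. the middle carton sits against the longest and the back lip and is let go, the longest still in the corner (x of carton_long in the frame of corner between -0.027 and -0.022 m and y of carton_long in the frame of corner between -0.058 and -0.053 m and z of carton_long in the frame of corner between -0.004 and 0.004 m and angle between the y axis of each of carton_long, carton_mid and the y axis of tray, either way round below 0.045 rad and angle between each of carton_long, carton_mid's own z axis and vertical below 0.05 rad and x of carton_mid in the frame of corner between -0.027 and -0.022 m and y of carton_mid in the frame of corner between -0.156 and -0.15 m and z of carton_mid in the frame of corner between -0.004 and 0.004 m and contact force between the fingers and carton_mid below 0.1 N), for 0.2 s.
3. the shortest carton sits against the middle one and the back lip and is let go, the other two still in place (x of carton_long in the frame of corner between -0.027 and -0.022 m and y of carton_long in the frame of corner between -0.058 and -0.053 m and z of carton_long in the frame of corner between -0.004 and 0.004 m and angle between the y axis of each of carton_long, carton_mid, carton_short and the y axis of tray, either way round below 0.045 rad and angle between each of carton_long, carton_mid, carton_short's own z axis and vertical below 0.05 rad and x of carton_mid in the frame of corner between -0.027 and -0.022 m and y of carton_mid in the frame of corner between -0.156 and -0.15 m and z of carton_mid in the frame of corner between -0.004 and 0.004 m and x of carton_short in the frame of corner between -0.027 and -0.022 m and y of carton_short in the frame of corner between -0.23 and -0.223 m and z of carton_short in the frame of corner between -0.004 and 0.004 m and contact force between the fingers and carton_short below 0.1 N), for 0.2 s.
4. the end stop is slid up against the row (x of carton_long in the frame of corner between -0.027 and -0.022 m and y of carton_long in the frame of corner between -0.058 and -0.053 m and z of carton_long in the frame of corner between -0.004 and 0.004 m and angle between the y axis of each of carton_long, carton_mid, carton_short and the y axis of tray, either way round below 0.045 rad and angle between each of carton_long, carton_mid, carton_short's own z axis and vertical below 0.05 rad and x of carton_mid in the frame of corner between -0.027 and -0.022 m and y of carton_mid in the frame of corner between -0.156 and -0.15 m and z of carton_mid in the frame of corner between -0.004 and 0.004 m and x of carton_short in the frame of corner between -0.027 and -0.022 m and y of carton_short in the frame of corner between -0.23 and -0.223 m and z of carton_short in the frame of corner between -0.004 and 0.004 m and value of joint end_stop above 0.069 m), for 0.2 s.
At the end, for the whole second after the job is handed in: Cartons upright, at rest on the board, longest, middle, shortest from the left lip; each within 3 mm of the back lip and 0.045 rad of the tray, and at most 3, 4 and 5 mm right of its place in a perfectly tight row; end stop joint above 0.069 (all of step 4 and linear speed of each of carton_long, carton_mid, carton_short below 0.02 m/s); the robot touches nothing.
It fails at once if the clip case, tally counter or tape measure is moved more than 20 mm (distance of any of clip_case, tally, tape_measure from where it was at the start of the episode above 0.02 m).
It fails at once if a carton is tipped by more than 0.5 rad (angle between any of carton_long, carton_mid, carton_short's own z axis and vertical above 0.5 rad).
It also fails if it takes over 72 s, if anything falls off the work surface, if the arm or the gripper's body presses on something with over 40 N, if the wrist force passes 120 N, or if a joint passes its speed limit or range.

## Working session

There is one attempt and no reset: what is moved stays moved. The work goes in short steps, Python scripts to look and compute and a tool call to move; the robot and the scene stay as the last step left them, time stands still between calls to the robot, and variables do not carry over. Pictures are saved under pics/ and viewed, and the job is handed in when it is done.

Besides the shell and the picture viewer there is one more tool, called after "Emit:" as a command line: name --argument value ..., lists and objects as JSON in quotes. step_arm: Moves the arm, as the interface text tells. Its arguments: {"type":"object","properties":{"offset":{"type":"array"},"angular":{"type":"array"},"claw":{"type":"array"},"newtons":{"type":"number"}},"required":["offset","angular","claw"]}

```bash
mkdir -p pics; ls; python3 - <<'E'
from plant import *
import cv2
o=get_obs();print(o)
import plant
print(tcp_to_tips if not callable(tcp_to_tips) else tcp_to_tips())
for n in ["scene","side","wrist"]:
    im=get_image(n);cv2.imwrite(f"pics/{n}0.png",im[:,:,::-1]);print(n,camera_model(n))
E
```

```text
pics
{'time': 0.0, 'qpos': array([-76.35412911,  24.93676639,   1.43157735,  90.1893186 ,
        -0.66568204,  64.97229127,  -4.30194689]), 'qd': array([ 0.05153314, -0.07702699,  0.03194671,  0.0409957 , -0.08272206,
       -0.01930375,  0.04244746]), 'joint_efforts': array([-4.52890736e-04, -6.70458627e+01,  1.02512442e+00, -3.16215956e+01,
        1.56404148e-02,  1.24845523e-02,  5.49950613e-06]), 'position': array([0.20877735, 0.58860808, 0.25552119]), 'tcp_rot': array([-1.79910265e+02,  7.54846173e-03,  1.60471444e+02]), 'ft_force': array([ 0.48431751,  0.06036125, -0.36009395]), 'wrist_torque': array([ 0.04941903,  0.02964946, -0.00168286]), 'width': 0.0856606445677831}
0.025
scene {'mtx': array([[517.94989312,   0.        , 310.85499267],
       [  0.        , 517.94989312, 233.13772476],
       [  0.        ,   0.        ,   1.        ]]), 'rvec': array([ 1.9371118 ,  1.66757107, -0.62538275]), 'tvec': array([-0.10064916, -0.37391159,  1.64833689])}
side {'mtx': array([[439.66909432,   0.        , 319.03406015],
       [  0.        , 439.66909432, 247.57514339],
       [  0.        ,   0.        ,   1.        ]]), 'rvec': array([ 2.2393858 , -0.5567439 ,  0.27964637]), 'tvec': array([-0.45390059,  0.22987582,  0.90116385])}
wrist {'mtx': array([[363.21807814,   0.        , 324.06025071],
       [  0.        , 363.21807814, 236.97760809],
       [  0.        ,   0.        ,   1.        ]]), 'hand_eye': array([[-4.66062438e-04, -9.44542902e-01, -3.28387713e-01,
         8.34455648e-02],
       [ 9.99998036e-01,  1.92355948e-04, -1.97251585e-03,
        -1.84378062e-03],
       [ 1.92629317e-03, -3.28387987e-01,  9.44540957e-01,
        -1.18603273e-01],
       [ 0.00000000e+00,  0.00000000e+00,  0.00000000e+00,
         1.00000000e+00]])}
```

View pics/scene0.png

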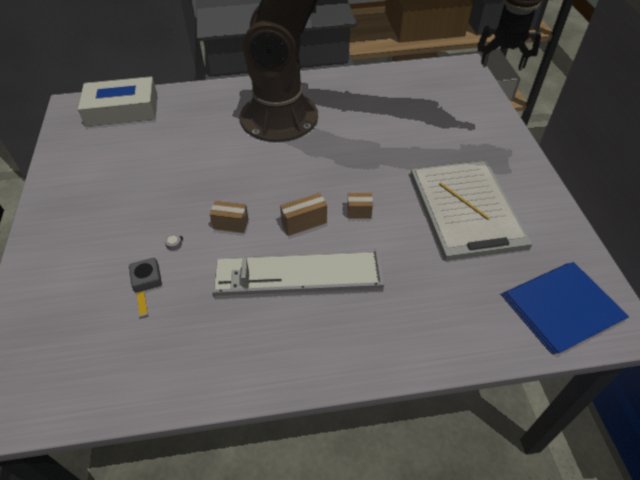

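View pics/side0.png

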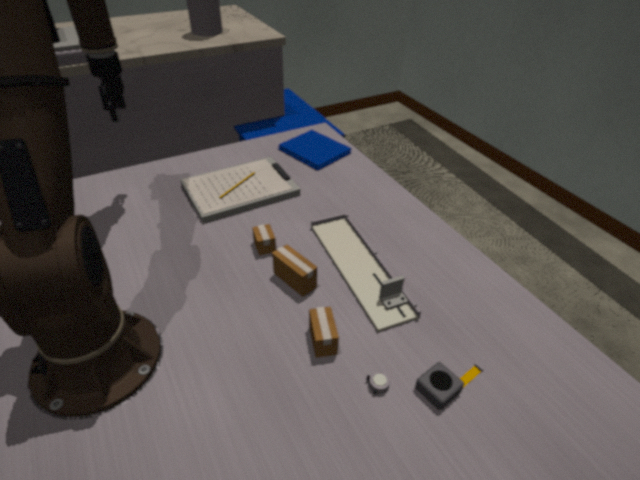

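View pics/wrist0.png

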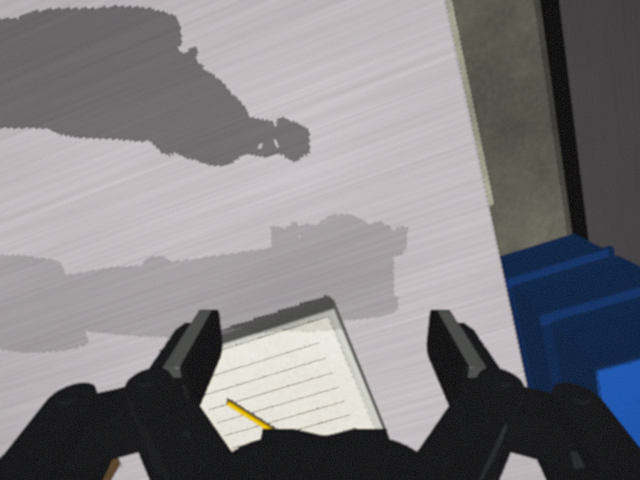

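The scene view shows the long carton at about (304,213), the mid one at (229,215) and the short one at (360,205). The tray spans (215-382, 253-295), with its left lip at the right end of the image and the stop at (238,270). I'll get rough world positions next.

```bash
cat > h.py <<'E'
import numpy as np,cv2
from plant import *
from scipy.spatial.transform import Rotation as R
def cam(name,obs=None):
    m=camera_model(name);K=m["mtx"]
    if "rvec" in m:
        Rm=cv2.Rodrigues(m["rvec"])[0];t=m["tvec"]
        return K,Rm,np.array(t).ravel()
    T=np.eye(4);T[:3,:3]=R.from_euler("xyz",obs["tcp_rot"],degrees=True).as_matrix();T[:3,3]=obs["position"]
    C=np.linalg.inv(T@m["hand_eye"]);return K,C[:3,:3],C[:3,3]
def ray(c,uv,z):
    K,Rm,t=c;d=Rm.T@np.linalg.inv(K)@np.array([uv[0],uv[1],1.]);o=-Rm.T@t
    return o+d*(z-o[2])/d[2]
def proj(c,P):
    K,Rm,t=c;P=np.atleast_2d(P);q=(K@(Rm@P.T+t[:,None])).T;return q[:,:2]/q[:,2:]
def box(x,y,yaw,L,W,z0,h):
    c,s=np.cos(yaw),np.sin(yaw);out=[]
    for z in(z0,z0+h):
        for a,b in((1,1),(1,-1),(-1,-1),(-1,1)):
            X=a*W/2;Y=b*L/2;out.append([x+c*X-s*Y,y+s*X+c*Y,z])
    return np.array(out)
E
python3 - <<'E'
from h import *
c=cam("scene")
for n,uv,z in[("mid",(229,208),.06),("long",(304,203),.07),("short",(360,199),.05),("trayBL",(382,286),.026),("trayFL",(378,252),.02),("trayBR",(215,294),.026),("trayFR",(217,257),.012),("tally",(174,241),.02),("tape",(145,270),.034)]:
    print(n,ray(c,uv,z).round(3))
im=cv2.imread("pics/scene0.png")
cv2.imwrite("pics/sc_crop.png",cv2.resize(im[170:320,120:400],None,fx=2.8,fy=2.8,interpolation=cv2.INTER_CUBIC))
E
```

```text
mid [ 0.433 -0.169  0.06 ]
long [0.456 0.02  0.07 ]
short [0.446 0.167 0.05 ]
trayBL [0.703 0.167 0.026]
trayFL [0.6   0.182 0.02 ]
trayBR [ 0.666 -0.216  0.026]
trayFR [ 0.548 -0.21   0.012]
tally [ 0.486 -0.315  0.02 ]
tape [ 0.577 -0.377  0.034]
```

View pics/sc_crop.png

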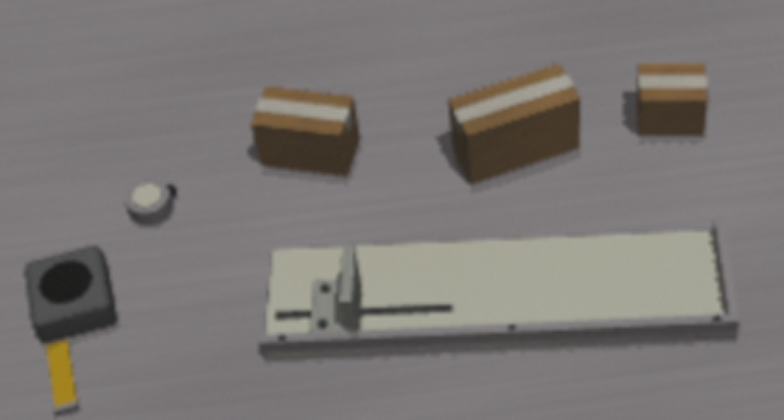

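The scene camera puts the tray yaw at about -0.1 rad. I'll bring the wrist camera over the area to measure more precisely.

Emit:
step_arm --offset '[[25, -43, 0], [25, -43, 0], [25, -43, 0], [25, -43, 0], [25, -43, 0], [25, -43, 0], [25, -43, 0], [25, -43, 0]]' --angular '[[0, 0, -0.145], [0, 0, -0.145], [0, 0, -0.145], [0, 0, -0.145], [0, 0, -0.145], [0, 0, -0.145], [0, 0, -0.145], [0, 0, -0.145]]' --claw '[1, 1, 1, 1, 1, 1, 1, 1]'

```text
time: 0.95
position: [0.4095, 0.2431, 0.2564]
tcp_rot: [180.0, -0.0, 93.7]
ft_force: [0.4, 0.7, -0.4]
width: 0.0855
```

```bash
python3 - <<'E'
from h import *
o=get_obs();print(o['qpos'].round(1),o['position'],o['tcp_rot'],o['time'])
E
```

```text
[-56.1  10.9  22.5 111.6  -4.9  58.5 -27.7] [0.40946861 0.24313386 0.25641926] [ 1.79991018e+02 -2.10886631e-02  9.36732051e+01] 0.95
```

Emit:
step_arm --offset '[[28, -25, 25], [28, -25, 25], [28, -25, 25], [28, -25, 25], [28, -23, 4], [0, 0, 0], [0, 0, 0]]' --angular '[[0, 0, -0.06], [0, 0, 0], [0, 0, 0], [0, 0, 0], [0, 0, 0], [0, 0, 0], [0, 0, 0]]' --claw '[1, 1, 1, 1, 1, 1, 1]'

```text
time: 1.65
position: [0.5491, 0.1213, 0.3599]
tcp_rot: [-180.0, 0.0, 90.5]
ft_force: [-0.1, 1.2, -1.0]
width: 0.0858
```

```bash
python3 - <<'E'
from h import *
import pickle
o=get_obs();im=get_image("wrist")
cv2.imwrite("pics/w1.png",im[:,:,::-1]);pickle.dump(o,open("w1.pkl","wb"))
print(o['qpos'].round(1),o['position'],o['tcp_rot'],o['time'])
E
```

```text
[-40.6  15.7  30.   91.4  -8.   75.1  -8.9] [0.54911091 0.12134166 0.35991361] [-1.79963999e+02  2.71564188e-02  9.04609762e+01] 1.65
```

View pics/w1.png

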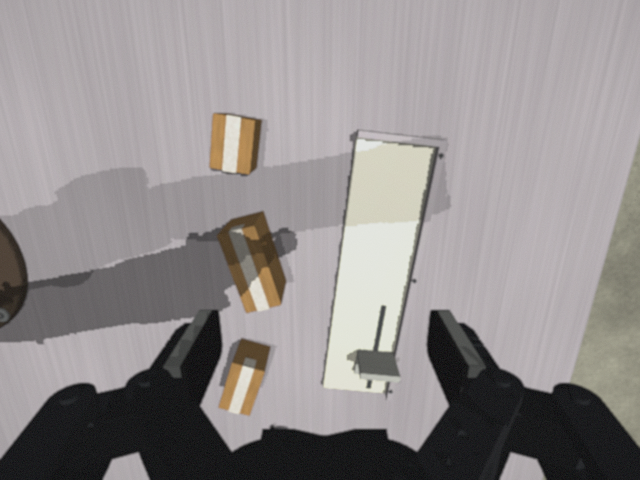

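This shows all the objects: short carton at (235,145), long at (252,262), mid at (245,376). The tray's left lip is at (395,137) and the stop at (375,365). I'll enlarge it to pick corners.

```bash
python3 - <<'E'
import cv2
im=cv2.imread("pics/w1.png")
def crop(x0,y0,w,h,f,n):
    c=cv2.resize(im[y0:y0+h,x0:x0+w],None,fx=f,fy=f,interpolation=cv2.INTER_CUBIC)
    for i in range(0,w,10):
        cv2.line(c,(i*f,0),(i*f,8 if i%50 else 20),(0,0,255),1)
    for i in range(0,h,10):
        cv2.line(c,(0,i*f),(8 if i%50 else 20,i*f),(0,0,255),1)
    cv2.imwrite(n,c)
crop(190,100,120,110,5,"pics/c_short.png")
crop(200,200,100,120,5,"pics/c_long.png")
crop(200,330,90,95,6,"pics/c_mid.png")
crop(340,120,120,60,6,"pics/c_tl.png")
crop(310,330,110,80,6,"pics/c_tr.png")
E
```

```text
(no output)
```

View pics/c_short.png

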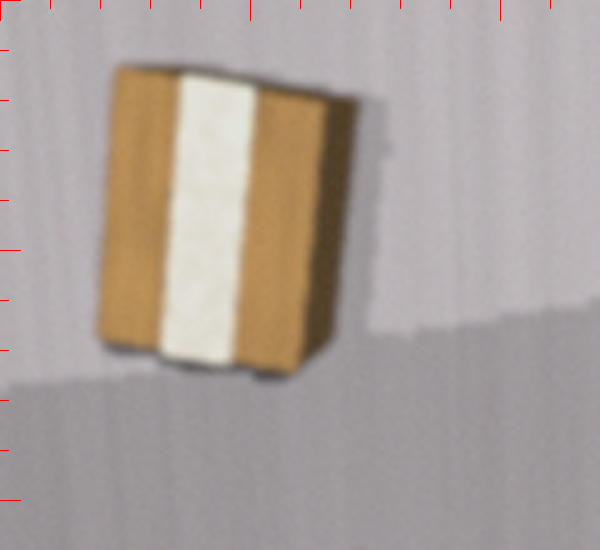

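View pics/c_long.png

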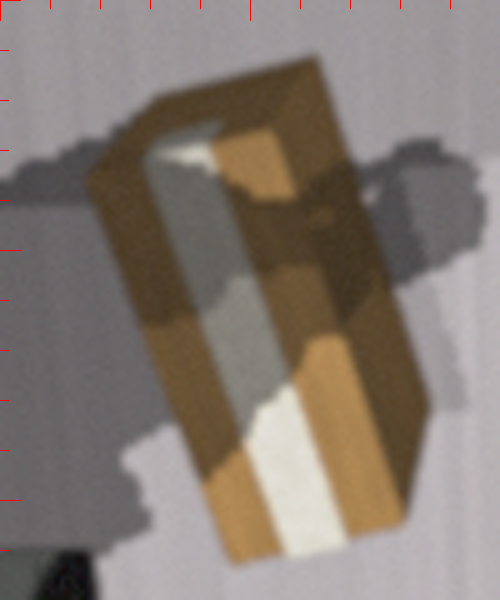

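View pics/c_mid.png

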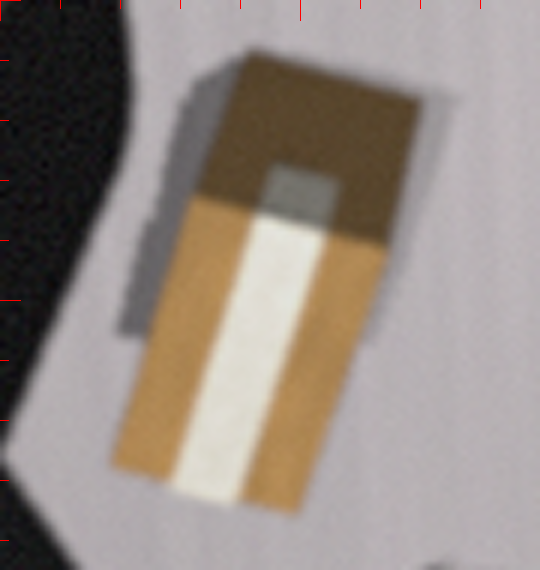

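View pics/c_tl.png

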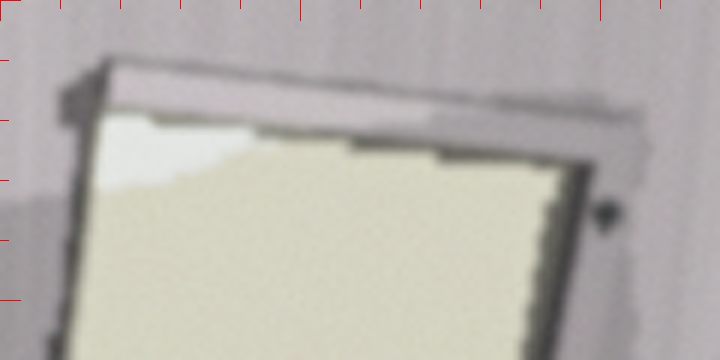

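View pics/c_tr.png

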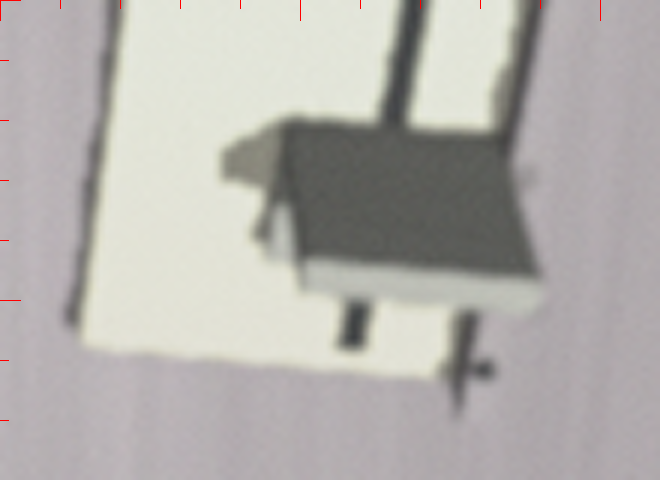

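```bash
python3 - <<'E'
from h import *
import pickle
o=pickle.load(open("w1.pkl","rb"));c=cam("wrist",o)
def P(x0,y0,f,p,z): return ray(c,(x0+(p[0]+.5)/f-.5,y0+(p[1]+.5)/f-.5),z)
def an(n,x0,y0,f,pts,z):
    q=np.array([P(x0,y0,f,p,z) for p in pts]);e=q[[3,2,1,0]]-q[[0,1,2,3]]
    print(n,q.round(4)[:,:2].tolist(),"ctr",q.mean(0).round(4))
    for i in range(4):
        d=q[(i+1)%4]-q[i];print("   len",np.hypot(*d[:2]).round(4),"ang",np.degrees(np.arctan2(d[1],d[0])).round(2))
an("short",190,100,5,[(118,68),(328,100),(300,372),(98,345)],.05)
an("mid",200,330,6,[(250,50),(420,100),(298,514),(112,465)],.06)
an("long",200,200,5,[(88,175),(275,130),(405,525),(230,562)],.07)
tl=lambda p,z:P(340,120,6,p,z)[:2].round(4)
tr=lambda p,z:P(310,330,6,p,z)[:2].round(4)
print("corner top",tl((590,163),.026),"corner board",tl((563,172),.012))
print("Llip inner front",tl((105,108),.026),"outer front",tl((110,60),.026),"outer back",tl((640,115),.026))
print("board FR",tr((80,345),.012),"board BR",tr((440,378),.012), "front edge",tl((95,190),.012))
print("stop plate top: frontL",tr((300,260),.068),tr((542,280),.068),"back",tr((300,290),.068),tr((540,312),.068))
E
```

```text
short [[0.4248, 0.1994], [0.4713, 0.193], [0.4614, 0.1319], [0.4144, 0.1378]] ctr [0.443  0.1655 0.05  ]
   len 0.047 ang -7.89
   len 0.0619 ang -99.26
   len 0.0474 ang 172.77
   len 0.0625 ang 80.38
mid [[0.4388, -0.0881], [0.4766, -0.1012], [0.4415, -0.222], [0.3971, -0.2071]] ctr [ 0.4385 -0.1546  0.06  ]
   len 0.04 ang -19.03
   len 0.1258 ang -106.18
   len 0.0468 ang 161.47
   len 0.126 ang 70.7
long [[0.4226, 0.0629], [0.4677, 0.0745], [0.495, -0.0308], [0.4497, -0.042]] ctr [0.4588 0.0161 0.07  ]
   len 0.0466 ang 14.39
   len 0.1088 ang -75.48
   len 0.0467 ang -166.17
   len 0.1084 ang 104.47
corner top [0.6871 0.1627] corner board [0.6859 0.1595]
Llip inner front [0.5886 0.1727] outer front [0.5892 0.1819] outer back [0.6961 0.1722]
board FR [ 0.5499 -0.2124] board BR [ 0.646  -0.2225] front edge [0.5883 0.1551]
stop plate top: frontL [ 0.6002 -0.1378] [ 0.6561 -0.1429] back [ 0.6005 -0.1463] [ 0.6564 -0.152 ]
```

```bash
python3 - <<'E'
from h import *
import pickle
o=pickle.load(open("w1.pkl","rb"));c=cam("wrist",o)
q=np.array([ray(c,(200+(a+.5)/6-.5,330+(b+.5)/6-.5),.06) for a,b in [(195,197),(388,245),(298,514),(112,465)]])
print(q.round(4),q.mean(0))
for i in range(4):
    d=q[(i+1)%4]-q[i];print("   len",np.hypot(*d[:2]).round(4),"ang",np.degrees(np.arctan2(d[1],d[0])).round(2))
E
```

```text
[[ 0.4234 -0.1282  0.06  ]
 [ 0.4674 -0.1414  0.06  ]
 [ 0.4415 -0.222   0.06  ]
 [ 0.3971 -0.2071  0.06  ]] [ 0.43236041 -0.17466218  0.06      ]
   len 0.046 ang -16.6
   len 0.0847 ang -107.81
   len 0.0468 ang 161.47
   len 0.0831 ang 71.62
```

Emit:
step_arm --offset '[[-22.5, -26.3, -30], [-22.5, -26.3, -30], [-22.5, -26.3, -30], [-22.5, -26.3, -30], [0, 0, -47], [0, 0, -47], [0, 0, -47], [0, 0, -44]]' --angular '[[0, 0, 0.06], [0, 0, 0.06], [0, 0, 0.06], [0, 0, 0.06], [0, 0, 0], [0, 0, 0], [0, 0, 0], [0, 0, 0]]' --claw '[1, 1, 1, 1, 1, 1, 1, 1]'

```text
time: 2.5
position: [0.4579, 0.0183, 0.0536]
tcp_rot: [-180.0, -0.0, 104.5]
ft_force: [0.2, 1.4, -0.4]
width: 0.0854
```

Emit:
step_arm --offset '[[0, 0, 0], [0, 0, 0], [0, 0, 0], [0, 0, 0], [0, 0, 0]]' --angular '[[0, 0, 0], [0, 0, 0], [0, 0, 0], [0, 0, 0], [0, 0, 0]]' --claw '[-1, -1, -1, -1, -1]' --newtons 45

```text
time: 3.0
position: [0.4602, 0.0174, 0.0573]
tcp_rot: [179.8, -0.0, 104.3]
ft_force: [-2.5, 0.2, 12.1]
width: 0.0477
```

Emit:
step_arm --offset '[[0, 0, 30], [0, 0, 40], [36.8, 16.4, 0], [36.8, 16.4, 0], [36.8, 16.4, 0], [36.8, 16.4, 0], [36.8, 16.4, 0], [0, 0, 0]]' --angular '[[0, 0, 0], [0, 0, 0], [0, 0, -0.071], [0, 0, -0.071], [0, 0, -0.071], [0, 0, -0.071], [0, 0, -0.07], [0, 0, 0]]' --claw '[-1, -1, -1, -1, -1, -1, -1, -1]'

```text
time: 3.8
position: [0.6471, 0.1029, 0.1262]
tcp_rot: [179.7, -0.1, 84.2]
ft_force: [-0.2, -0.1, -2.0]
width: 0.0475
```

```bash
python3 - <<'E'
from h import *
import pickle
o=get_obs();im=get_image("wrist");s=get_image("side")
cv2.imwrite("pics/w2.png",im[:,:,::-1]);pickle.dump(o,open("w2.pkl","wb"))
cv2.imwrite("pics/s2.png",cv2.resize(s[190:400,220:500,::-1],None,fx=2.5,fy=2.5))
print(o['qpos'].round(1),o['position'],o['tcp_rot'],o['ft_force'])
E
```

```text
[-33.2  37.1  30.6  95.6 -22.6  53.2   0.1] [0.64713844 0.10286736 0.12618786] [ 1.79740397e+02 -1.00630252e-01  8.41529050e+01] [-0.24431572 -0.05587964 -2.01568706]
```

View pics/w2.png

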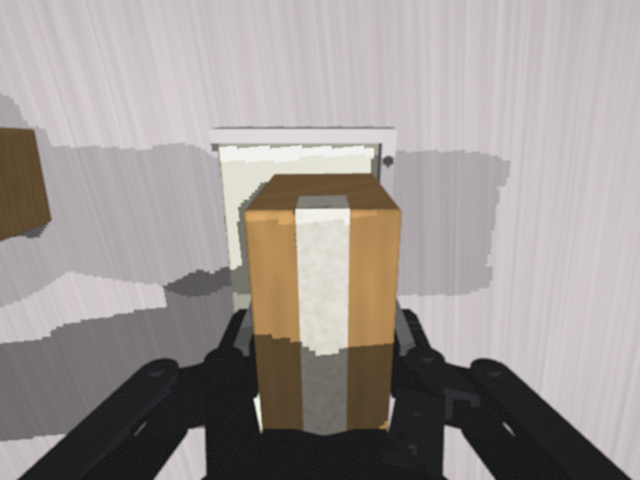

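View pics/s2.png

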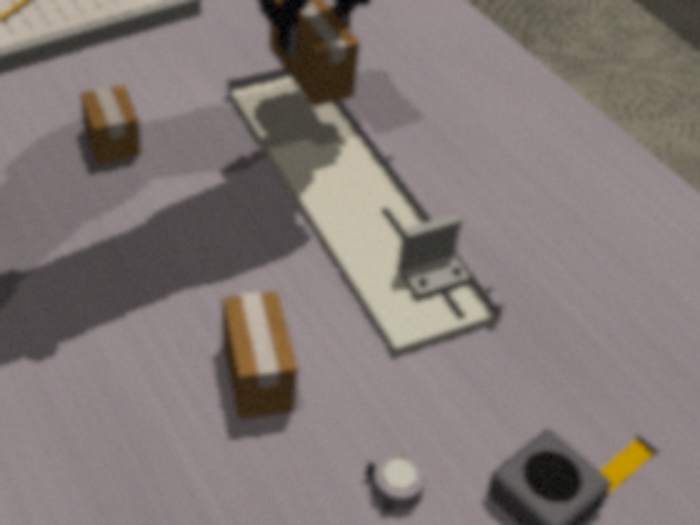

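```bash
python3 - <<'E'
from h import *
import pickle
from scipy.optimize import least_squares
o=pickle.load(open("w2.pkl","rb"));c=cam("wrist",o)
a=ray(c,(379.5,145.5),.026);b=ray(c,(219,147),.012);d=ray(c,(211,129),.026);e=ray(c,(395.5,128),.026);f=ray(c,(218,147),.026)
print("corner top",a,"outerF",d,"outerB",e, np.degrees(np.arctan2(e[1]-d[1],e[0]-d[0])))
# carton pose fit: x,y,zbottom
obs=np.array([(248,209.5),(400,209),(272,174.5),(379,174)])
def pts(p):
    B=box(p[0],p[1],np.radians(84.15-90),.11,.048,p[2],.07)
    return B[[7,4,3,0]]
r=least_squares(lambda p:(proj(c,pts(p))-obs).ravel(),[.647,.1,.06]);print(r.x,r.fun.round(1))
print("tcp-center",o['position']-r.x)
E
```

```text
corner top [0.68716869 0.16223437 0.026     ] outerF [0.59076937 0.1815161  0.026     ] outerB [0.69689566 0.17113508 0.026     ] -5.586766254976156
[0.64802388 0.10121557 0.06598815] [-0.6  0.5  2.4  0.8  3.2 -1.3 -6.1 -0.9]
tcp-center [-0.00088544  0.00165179  0.06019971]
```

Emit:
step_arm --offset '[[0, 0, -20], [0, 0, -20], [0, 0, -5], [0, 0, -3], [0, 0, 0]]' --angular '[[0, 0, 0], [0, 0, 0], [0, 0, 0], [0, 0, 0], [0, 0, 0]]' --claw '[-1, -1, -1, -1, -1]'

```text
time: 4.4
position: [0.6429, 0.0986, 0.0781]
tcp_rot: [180.0, -0.0, 84.0]
ft_force: [-0.3, 0.1, -2.0]
width: 0.0474
```

Emit:
step_arm --offset '[[0, 0, -1.5], [0, 0, -1.5], [0, 0, 0]]' --angular '[[0, 0, 0], [0, 0, 0], [0, 0, 0]]' --claw '[-1, -1, -1]'

```text
time: 4.7
position: [0.643, 0.0989, 0.0745]
tcp_rot: [180.0, -0.0, 84.0]
ft_force: [0.1, 0.1, -2.5]
width: 0.0475
```

Emit:
step_arm --offset '[[0, 0, -1.5], [0, 0, -1], [0, 0, 0]]' --angular '[[0, 0, 0], [0, 0, 0], [0, 0, 0]]' --claw '[-1, -1, -1]'

```text
time: 5.0
position: [0.6428, 0.0989, 0.0716]
tcp_rot: [-180.0, 0.0, 84.0]
ft_force: [0.3, -0.6, -2.0]
width: 0.0477
```

Emit:
step_arm --offset '[[0, 0, -1], [0, 0, -1], [0, 0, 0]]' --angular '[[0, 0, 0], [0, 0, 0], [0, 0, 0]]' --claw '[-1, -1, -1]'

```text
time: 5.3
position: [0.6428, 0.0988, 0.0696]
tcp_rot: [-180.0, 0.0, 84.0]
ft_force: [-0.0, 0.5, -2.2]
width: 0.0474
```

Emit:
step_arm --offset '[[4, -0.4, -1], [4, -0.4, -1], [2, -0.2, 0], [0, 0, 0]]' --angular '[[0, 0, 0], [0, 0, 0], [0, 0, 0], [0, 0, 0]]' --claw '[-1, -1, -1, -1]'

```text
time: 5.7
position: [0.6526, 0.0982, 0.0694]
tcp_rot: [-179.9, -0.1, 84.0]
ft_force: [-9.3, 0.6, 15.3]
width: 0.0475
```

Emit:
step_arm --offset '[[1, -0.1, -0.7], [1, -0.1, 0], [0, 0, 0]]' --angular '[[0, 0, 0], [0, 0, 0], [0, 0, 0]]' --claw '[-1, -1, -1]'

```text
time: 6.0
position: [0.6538, 0.098, 0.0694]
tcp_rot: [-179.9, -0.1, 84.0]
ft_force: [-14.0, 1.1, 24.9]
width: 0.0473
```

Emit:
step_arm --offset '[[0, 0, 2], [1.5, -0.2, 0], [0, 0, 0]]' --angular '[[0, 0, 0], [0, 0, 0], [0, 0, 0]]' --claw '[-1, -1, -1]'

```text
time: 6.3
position: [0.6566, 0.0975, 0.0694]
tcp_rot: [-180.0, -0.0, 84.0]
ft_force: [-3.4, 0.5, 5.7]
width: 0.0475
```

Emit:
step_arm --offset '[[1, -0.1, 0], [1, -0.1, 0], [0, 0, 0]]' --angular '[[0, 0, 0], [0, 0, 0], [0, 0, 0]]' --claw '[-1, -1, -1]'

```text
time: 6.6
position: [0.6569, 0.0975, 0.0695]
tcp_rot: [-179.8, -0.0, 84.0]
ft_force: [-10.7, 1.2, 13.3]
width: 0.0476
```

Emit:
step_arm --offset '[[-0.5, 0, 0.5], [0.4, 4, 0], [0.4, 4, 0], [0.2, 2, 0], [0, 0, 0]]' --angular '[[0, 0, 0], [0, 0, 0], [0, 0, 0], [0, 0, 0], [0, 0, 0]]' --claw '[-1, -1, -1, -1, -1]'

```text
time: 7.1
position: [0.6576, 0.1039, 0.0696]
tcp_rot: [-179.8, 0.2, 83.8]
ft_force: [-7.7, -7.4, 9.2]
width: 0.0474
```

Emit:
step_arm --offset '[[0.1, 1, 0], [0.1, 1, 0], [0, 0, 0]]' --angular '[[0, 0, 0], [0, 0, 0], [0, 0, 0]]' --claw '[-1, -1, -1]'

```text
time: 7.4
position: [0.6577, 0.1054, 0.0696]
tcp_rot: [-179.8, 0.2, 83.8]
ft_force: [-8.6, -7.8, 9.1]
width: 0.0474
```

Emit:
step_arm --offset '[[0.2, 2, 0], [0.1, 1.5, 0], [0, 0, 0]]' --angular '[[0, 0, 0], [0, 0, 0], [0, 0, 0]]' --claw '[-1, -1, -1]'

```text
time: 7.7
position: [0.6581, 0.1091, 0.0696]
tcp_rot: [-179.8, 0.2, 83.8]
ft_force: [-8.8, -7.8, 8.8]
width: 0.0475
```

Emit:
step_arm --offset '[[0.1, 1, 0], [0.1, 1, 0], [0, 0, 0]]' --angular '[[0, 0, 0], [0, 0, 0], [0, 0, 0]]' --claw '[-1, -1, -1]'

```text
time: 8.0
position: [0.6583, 0.1109, 0.0696]
tcp_rot: [-179.8, 0.2, 83.8]
ft_force: [-9.0, -8.9, 8.6]
width: 0.0476
```

Emit:
step_arm --offset '[[0.1, 1, 0], [0.1, 1, 0], [0, 0, 0]]' --angular '[[0, 0, 0], [0, 0, 0], [0, 0, 0]]' --claw '[-1, -1, -1]'

```text
time: 8.3
position: [0.6585, 0.1125, 0.0696]
tcp_rot: [-179.8, 0.2, 83.8]
ft_force: [-9.6, -9.3, 9.3]
width: 0.0476
```

Emit:
step_arm --offset '[[0.1, 1, 0], [0, 0, 0]]' --angular '[[0, 0, 0], [0, 0, 0]]' --claw '[-1, -1]'

```text
time: 8.5
position: [0.6585, 0.1125, 0.0696]
tcp_rot: [-179.8, 0.3, 83.8]
ft_force: [-10.3, -12.9, 10.5]
width: 0.0477
```

Emit:
step_arm --offset '[[0, 0, 0], [0, 0, 0], [0, 0, 0], [0, 0, 0]]' --angular '[[0, 0, 0], [0, 0, 0], [0, 0, 0], [0, 0, 0]]' --claw '[0.6, 0.6, 0.6, 0.6]'

```text
time: 8.9
position: [0.6602, 0.1183, 0.0695]
tcp_rot: [180.0, -0.0, 84.1]
ft_force: [0.0, -0.0, 0.2]
width: 0.0683
```

Emit:
step_arm --offset '[[0, 0, 30], [0, 0, 40], [0, -10, 40], [0, -10, 40], [0, 0, 0], [0, 0, 0], [0, 0, 0]]' --angular '[[0, 0, 0], [0, 0, 0], [0, 0, 0], [0, 0, 0], [0, 0, 0], [0, 0, 0], [0, 0, 0]]' --claw '[0.8, 1, 1, 1, 1, 1, 1]'

```text
time: 9.6
position: [0.6593, 0.0985, 0.2185]
tcp_rot: [-179.9, -0.0, 84.1]
ft_force: [-0.3, 0.2, 0.6]
width: 0.0855
```

```bash
python3 - <<'E'
from h import *
import pickle
o=get_obs();im=get_image("wrist")
cv2.imwrite("pics/w3.png",im[:,:,::-1]);pickle.dump(o,open("w3.pkl","wb"))
print(o['position'],o['tcp_rot'],o['ft_force'],o['qd'].round(2))
E
```

```text
[0.65932949 0.09850578 0.21851102] [-1.79912291e+02 -5.92002272e-03  8.40818752e+01] [-0.27393356  0.19811245  0.59338482] [-0.08  0.66 -0.25  0.43  0.09  0.1  -0.05]
```

View pics/w3.png

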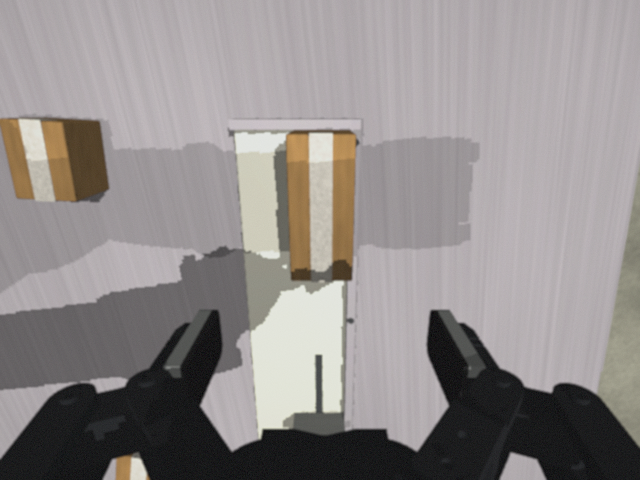

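The long carton sits in the corner in this view: its top edge at (288-356,132) touches the left lip. Zooming in to check for gaps.

```bash
python3 - <<'E'
from h import *
import pickle
o=pickle.load(open("w3.pkl","rb"));c=cam("wrist",o)
im=cv2.imread("pics/w3.png")
x0,y0,w,h,f=225,105,145,100,5
q=cv2.resize(im[y0:y0+h,x0:x0+w],None,fx=f,fy=f,interpolation=cv2.INTER_CUBIC);cv2.imwrite("pics/w3c.png",q)
x0,y0,w,h,f=225,225,145,110,5
q=cv2.resize(im[y0:y0+h,x0:x0+w],None,fx=f,fy=f,interpolation=cv2.INTER_CUBIC);cv2.imwrite("pics/w3d.png",q)
cx,cy,yaw=.687,.1618,-.104
X=np.array([np.cos(yaw),np.sin(yaw)]);Y=np.array([-X[1],X[0]])
ctr=np.array([cx,cy])-.024*X-.055*Y
print("pred carton",proj(c,box(*ctr,yaw,.11,.048,.012,.07)).round(1).tolist())
print("pred corner top",proj(c,[cx,cy,.026]),"board",proj(c,[cx,cy,.012]))
E
```

```text
pred carton [[348.0, 130.7], [345.5, 249.9], [295.5, 249.9], [292.2, 130.7], [354.2, 136.3], [350.3, 282.7], [288.6, 282.6], [283.5, 136.3]]
pred corner top [[349.02202778 131.65564191]] board [[347.9979603  130.73908823]]
```

View pics/w3c.png

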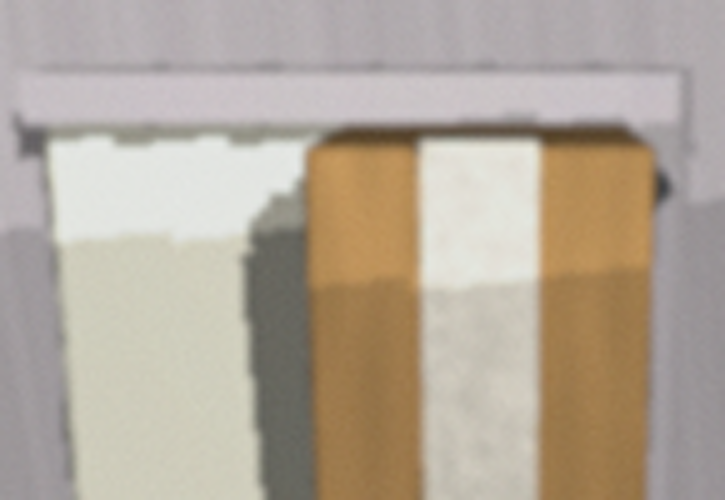

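View pics/w3d.png

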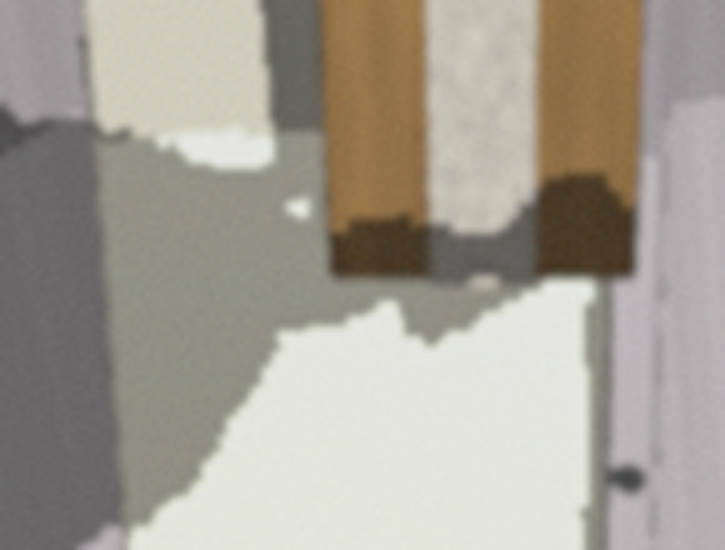

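```bash
python3 - <<'E'
from h import *
import pickle
from scipy.optimize import least_squares
o=pickle.load(open("w3.pkl","rb"));c=cam("wrist",o)
def fr(p):
    X=np.array([np.cos(p[2]),np.sin(p[2])]);return X,np.array([-X[1],X[0]])
# tray fit: back-lip inner edges & left lip inner/outer top edge, front-left outer
def res(p):
    X,Y=fr(p);C=np.array(p[:2]);W=lambda a,b,z:np.r_[C+a*X+b*Y,z]
    r=[]
    def line(A,B,uv):
        q=proj(c,[A,B]);d=(q[1]-q[0])/np.linalg.norm(q[1]-q[0]);n=np.array([-d[1],d[0]]);r.append(n@(np.array(uv)-q[0]))
    for uv in[(342.4,329)]: line(W(0,-.3,.012),W(0,0,.012),uv)
    for uv in[(346.4,329)]: line(W(0,-.3,.026),W(0,0,.026),uv)
    for uv in[(232,130),(280,130)]: line(W(-.1,0,.026),W(0,0,.026),uv)
    for uv in[(240,119),(340,119)]: line(W(-.1,.008,.026),W(0,.008,.026),uv)
    for uv in[(361.5,125)]: line(W(.008,-.3,.026),W(.008,0,.026),uv)
    for uv in[(243.5,238),(249.3,328)]: line(W(-.1,-.3,.012),W(-.1,0,.012),uv)
    return r
t=least_squares(res,[.687,.162,-.104]);print(t.x,t.fun.round(1))
obs=np.array([(355.6,135),(351.4,279.4),(291.4,279.4),(286.5,134.5)])
k=least_squares(lambda p:(proj(c,box(*p,.11,.048,.012,.07)[4:])-obs).ravel(),[.66,.11,-.104]);print(k.x,k.fun.round(1))
X,Y=fr(t.x);d=k.x[:2]-t.x[:2];print("in tray",d@X,d@Y,"dyaw",k.x[2]-t.x[2])
E
```

```text
[ 0.68939673  0.16275533 -0.11021769] [-2.4  0.6  0.7  0.3 -0.2 -0.8 -0.3  1.3  0.6]
[ 0.65908023  0.11106174 -0.10460303] [ 0.9 -1.2  0.8  1.4 -0.9  1.3 -0.9 -0.7]
in tray -0.024446531734918987 -0.05471457807476168 dyaw 0.005614658820851007
```

The fit puts the carton at (-0.0244, -0.0547) relative to the corner, which meets step 1. Next is the middle carton.

Emit:
step_arm --offset '[[-28.4, -34.1, 0], [-28.4, -34.1, 0], [-28.4, -34.1, 0], [-28.4, -34.1, 0], [-28.4, -34.1, 0], [-28.4, -34.1, 0], [-28.4, -34.1, 0], [-28.1, -34.5, 0]]' --angular '[[0, 0, -0.026], [0, 0, -0.026], [0, 0, -0.026], [0, 0, -0.026], [0, 0, -0.026], [0, 0, -0.026], [0, 0, -0.026], [0, 0, -0.026]]' --claw '[1, 1, 1, 1, 1, 1, 1, 1]'

```text
time: 10.45
position: [0.4313, -0.1759, 0.2188]
tcp_rot: [-179.9, 0.0, 72.1]
ft_force: [0.1, -0.2, 0.6]
width: 0.0852
```

Emit:
step_arm --offset '[[0, 0, -20], [0, 0, -40], [0, 0, -40], [0, 0, -40], [0, 0, -27], [0, 0, 0]]' --angular '[[0, 0, 0], [0, 0, 0], [0, 0, 0], [0, 0, 0], [0, 0, 0], [0, 0, 0]]' --claw '[1, 1, 1, 1, 1, 1]'

```text
time: 11.05
position: [0.4303, -0.1745, 0.0493]
tcp_rot: [-179.6, 0.1, 72.1]
ft_force: [-0.1, 0.9, 0.1]
width: 0.0852
```

Emit:
step_arm --offset '[[0, 0, 0], [0, 0, 0], [0, 0, 0], [0, 0, 0], [0, 0, 0]]' --angular '[[0, 0, 0], [0, 0, 0], [0, 0, 0], [0, 0, 0], [0, 0, 0]]' --claw '[-1, -1, -1, -1, -1]' --newtons 45

```text
time: 11.55
position: [0.4338, -0.1755, 0.054]
tcp_rot: [179.9, -0.0, 72.1]
ft_force: [-1.4, -1.2, 8.0]
width: 0.0473
```

Emit:
step_arm --offset '[[0, 0, 30], [0, 0, 40], [0, 0, 20], [0, 0, 0]]' --angular '[[0, 0, 0], [0, 0, 0], [0, 0, 0], [0, 0, 0]]' --claw '[-1, -1, -1, -1]'

```text
time: 11.95
position: [0.4348, -0.1758, 0.1456]
tcp_rot: [179.7, -0.1, 72.1]
ft_force: [0.1, -0.0, -2.4]
width: 0.047
```

Emit:
step_arm --offset '[[34.1, 29.2, 0], [34.1, 29.2, 0], [34.1, 29.2, 0], [34.1, 29.2, 0], [34.1, 29.2, 0], [34.1, 29.2, 0], [0, 0, -20], [0, 0, -10]]' --angular '[[0, 0, 0.0346], [0, 0, 0.0346], [0, 0, 0.0346], [0, 0, 0.0346], [0, 0, 0.0346], [0, 0, 0.0346], [0, 0, 0], [0, 0, 0]]' --claw '[-1, -1, -1, -1, -1, -1, -1, -1]'

```text
time: 12.75
position: [0.6369, 0.0014, 0.11]
tcp_rot: [-179.8, 0.0, 84.2]
ft_force: [-1.3, -0.7, -3.1]
width: 0.0473
```

Emit:
step_arm --offset '[[0, 0, -20], [0, 0, -14], [0, 0, -8], [0, 0, 0]]' --angular '[[0, 0, 0], [0, 0, 0], [0, 0, 0], [0, 0, 0]]' --claw '[-1, -1, -1, -1]'

```text
time: 13.15
position: [0.6364, -0.0007, 0.0695]
tcp_rot: [-179.9, 0.0, 84.0]
ft_force: [0.3, 0.4, -2.8]
width: 0.0468
```

```bash
python3 - <<'E'
from h import *
import pickle
o=get_obs();im=get_image("wrist");s=get_image("side")
cv2.imwrite("pics/w4.png",im[:,:,::-1])
cv2.imwrite("pics/s4.png",cv2.resize(s[190:400,220:500,::-1],None,fx=2.5,fy=2.5))
print(o['position'],o['tcp_rot'],o['ft_force'],o['qd'].round(2))
E
```

```text
[ 0.63641209 -0.00072331  0.06945594] [-1.79864410e+02  2.07019353e-02  8.39593330e+01] [ 0.3348324   0.38582572 -2.8347625 ] [-0.36 -1.27  0.76 -1.4   0.54  1.09 -0.39]
```

View pics/w4.png

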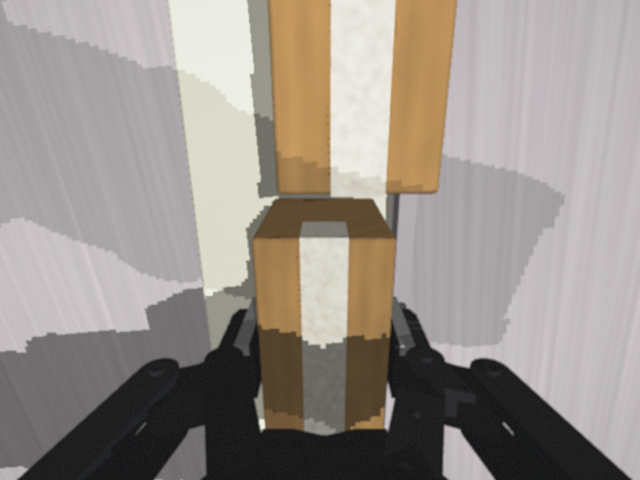

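View pics/s4.png

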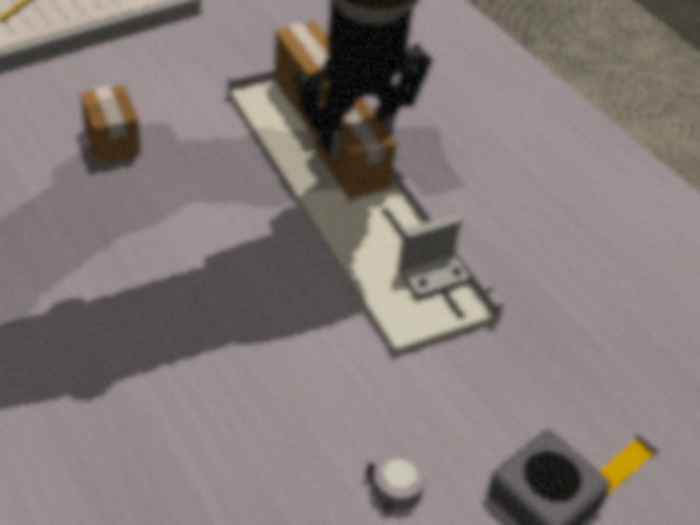

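Emit:
step_arm --offset '[[3, -0.3, -1.5], [3, -0.3, -1], [3, -0.3, 0], [0, 0, 0]]' --angular '[[0, 0, 0], [0, 0, 0], [0, 0, 0], [0, 0, 0]]' --claw '[-1, -1, -1, -1]'

```text
time: 13.65
position: [0.6467, -0.0011, 0.0681]
tcp_rot: [-180.0, -0.0, 84.0]
ft_force: [-1.0, 0.1, -1.3]
width: 0.0473
```

Emit:
step_arm --offset '[[1, -0.1, -0.5], [1, -0.1, 0], [0, 0, 0]]' --angular '[[0, 0, 0], [0, 0, 0], [0, 0, 0]]' --claw '[-1, -1, -1]'

```text
time: 13.95
position: [0.6469, -0.0011, 0.0671]
tcp_rot: [-179.8, -0.0, 84.0]
ft_force: [-6.5, 0.7, 0.2]
width: 0.0472
```

Emit:
step_arm --offset '[[0.4, 4, -0.5], [0.4, 4, 0], [0.4, 4, 0], [0.1, 1, 0], [0, 0, 0]]' --angular '[[0, 0, 0], [0, 0, 0], [0, 0, 0], [0, 0, 0], [0, 0, 0]]' --claw '[-1, -1, -1, -1, -1]'

```text
time: 14.45
position: [0.6481, 0.0113, 0.0664]
tcp_rot: [-179.8, 0.1, 84.0]
ft_force: [-5.2, -1.3, -2.3]
width: 0.0472
```

Emit:
step_arm --offset '[[0.2, 2, 0], [0.1, 1, 0], [0, 0, 0]]' --angular '[[0, 0, 0], [0, 0, 0], [0, 0, 0]]' --claw '[-1, -1, -1]'

```text
time: 14.75
position: [0.6484, 0.0139, 0.0664]
tcp_rot: [-179.8, 0.1, 84.0]
ft_force: [-6.8, -1.9, -3.1]
width: 0.0472
```

Emit:
step_arm --offset '[[0.1, 1, -0.5], [0.1, 1, 0], [0, 0, 0]]' --angular '[[0, 0, 0], [0, 0, 0], [0, 0, 0]]' --claw '[-1, -1, -1]'

```text
time: 15.05
position: [0.6484, 0.0141, 0.0663]
tcp_rot: [-179.8, 0.2, 83.9]
ft_force: [-8.3, -6.8, 2.2]
width: 0.0474
```

Emit:
step_arm --offset '[[0.1, 1, -0.5], [0.1, 1, 0], [0, 0, 0]]' --angular '[[0, 0, 0], [0, 0, 0], [0, 0, 0]]' --claw '[-1, -1, -1]'

```text
time: 15.35
position: [0.6484, 0.0142, 0.0663]
tcp_rot: [-179.8, 0.3, 83.9]
ft_force: [-9.9, -10.1, 6.5]
width: 0.0473
```

Emit:
step_arm --offset '[[0, 0, 0], [0, 0, 0], [0, 0, 0], [0, 0, 0]]' --angular '[[0, 0, 0], [0, 0, 0], [0, 0, 0], [0, 0, 0]]' --claw '[0.6, 0.6, 0.6, 0.6]'

```text
time: 15.75
position: [0.6511, 0.0191, 0.0663]
tcp_rot: [180.0, -0.0, 84.0]
ft_force: [-0.1, -0.1, -0.3]
width: 0.0687
```

Emit:
step_arm --offset '[[0, 0, 30], [0, 0, 40], [0, -10, 40], [0, -10, 40], [0, 0, 0], [0, 0, 0], [0, 0, 0]]' --angular '[[0, 0, 0], [0, 0, 0], [0, 0, 0], [0, 0, 0], [0, 0, 0], [0, 0, 0], [0, 0, 0]]' --claw '[0.8, 1, 1, 1, 1, 1, 1]'

```text
time: 16.45
position: [0.6501, -0.0005, 0.2151]
tcp_rot: [-179.9, -0.0, 84.1]
ft_force: [0.4, -0.2, -0.4]
width: 0.0856
```

```bash
python3 - <<'E'
from h import *
import pickle
o=get_obs();im=get_image("wrist")
cv2.imwrite("pics/w5.png",im[:,:,::-1]);pickle.dump(o,open("w5.pkl","wb"))
print(o['position'],o['tcp_rot'],o['ft_force'],o['qd'].round(2))
E
```

```text
[ 6.50121630e-01 -5.43147678e-04  2.15088898e-01] [-1.79916771e+02 -1.87309889e-02  8.40555231e+01] [ 0.38949498 -0.16593871 -0.40189782] [ 0.06  0.74 -0.28  0.43 -0.01  0.03  0.05]
```

View pics/w5.png

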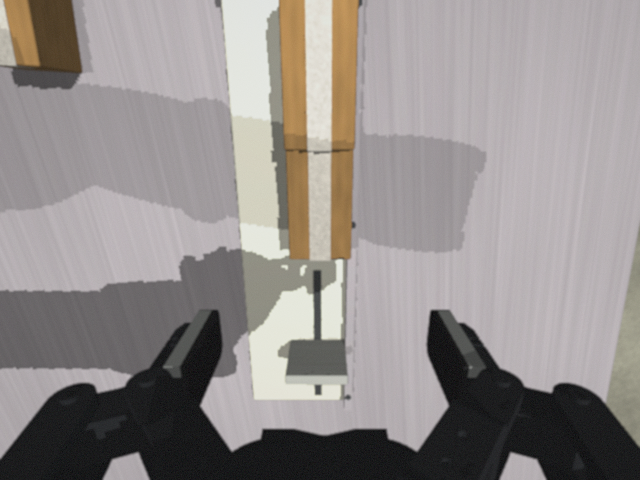

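```bash
python3 - <<'E'
import cv2
im=cv2.imread("pics/w5.png")
a=cv2.resize(im[125:175,265:375],None,fx=6,fy=6,interpolation=cv2.INTER_CUBIC)
b=cv2.resize(im[235:280,265:375],None,fx=6,fy=6,interpolation=cv2.INTER_CUBIC)
cv2.imwrite("pics/w5c.png",cv2.vconcat([a,b]))
E
```

```text
(no output)
```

View pics/w5c.png

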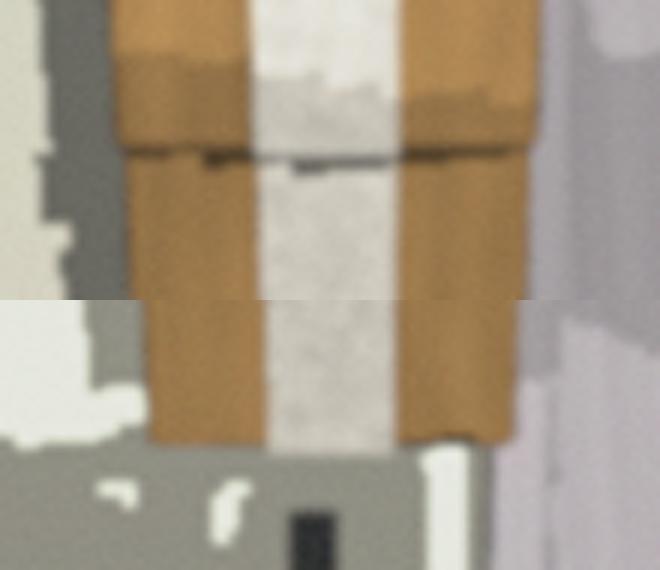

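```bash
python3 - <<'E'
from h import *
import pickle
o=pickle.load(open("w5.pkl","rb"));c=cam("wrist",o)
L=[ray(c,p,.082)[:2] for p in[(284.6,149.1),(354.1,148.8)]]
F=[ray(c,p,.072)[:2] for p in[(286.3,150.6),(353,150.6)]]
M=[ray(c,p,.072)[:2] for p in[(290,258.8),(350.8,258.8)]]
y=-.1046;X=np.array([np.cos(y),np.sin(y)]);Y=np.array([-X[1],X[0]])
for q in(L,F,M): print([(round(p@X,4),round(p@Y,4)) for p in q])
E
```

```text
[(np.float64(0.6204), np.float64(0.125)), (np.float64(0.6675), np.float64(0.1253))]
[(np.float64(0.6205), np.float64(0.123)), (np.float64(0.6675), np.float64(0.123))]
[(np.float64(0.6206), np.float64(0.0405)), (np.float64(0.668), np.float64(0.0405))]
```

Middle carton: end-to-end spacing is 84.6 mm and it lines up with the long one in x, so it is tight. Now the short carton.

Emit:
step_arm --offset '[[-34.5, 27.7, 0], [-34.5, 27.7, 0], [-34.5, 27.7, 0], [-34.5, 27.7, 0], [-34.5, 27.7, 0], [-34.6, 27.5, 0], [0, 0, -20], [0, 0, -30]]' --angular '[[0, 0, -0.007], [0, 0, -0.007], [0, 0, -0.007], [0, 0, -0.007], [0, 0, -0.007], [0, 0, -0.008], [0, 0, 0], [0, 0, 0]]' --claw '[1, 1, 1, 1, 1, 1, 1, 1]'

```text
time: 17.3
position: [0.4427, 0.1672, 0.166]
tcp_rot: [179.9, -0.1, 81.9]
ft_force: [0.9, 0.6, -0.4]
width: 0.0852
```

```bash
python3 - <<'E'
from h import *
o=get_obs();im=get_image("wrist");c=cam("wrist",o)
B=proj(c,box(.443,.1655,np.radians(-8.4),.062,.048,0,.05))[4:]
im=im[:,:,::-1].copy();cv2.polylines(im,[B.astype(int)],True,(0,0,255),1);cv2.imwrite("pics/w6.png",im)
print(o['position'],o['tcp_rot'])
E
```

```text
[0.44267396 0.16724538 0.16595878] [ 1.79944833e+02 -1.16232141e-01  8.18521438e+01]
```

View pics/w6.png

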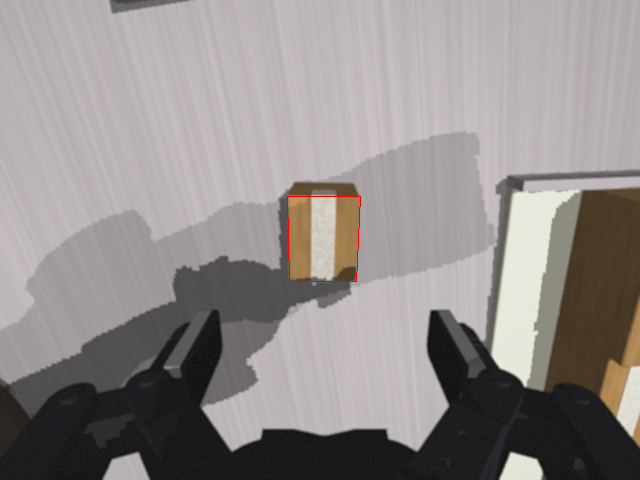

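The predicted outline (288-360, 196-281) lies on the short carton's top. Descending to grip it.

Emit:
step_arm --offset '[[0, 0, -40], [0, 0, -40], [0, 0, -30], [0, 0, -9], [0, 0, 0], [0, 0, 0]]' --angular '[[0, 0, 0], [0, 0, 0], [0, 0, 0], [0, 0, 0], [0, 0, 0], [0, 0, 0]]' --claw '[1, 1, 1, 1, 1, 1]'

```text
time: 17.95
position: [0.4442, 0.1647, 0.048]
tcp_rot: [180.0, -0.0, 81.5]
ft_force: [0.3, 0.6, 0.9]
width: 0.0855
```

Emit:
step_arm --offset '[[0, 0, 0], [0, 0, 0], [0, 0, 0], [0, 0, 0], [0, 0, 0]]' --angular '[[0, 0, 0], [0, 0, 0], [0, 0, 0], [0, 0, 0], [0, 0, 0]]' --claw '[-1, -1, -1, -1, -1]' --newtons 45

```text
time: 18.45
position: [0.4439, 0.1651, 0.0481]
tcp_rot: [180.0, -0.1, 81.6]
ft_force: [-1.7, -0.7, 9.9]
width: 0.0473
```

Emit:
step_arm --offset '[[0, 0, 30], [0, 0, 40], [0, 0, 30], [0, 0, 0]]' --angular '[[0, 0, 0], [0, 0, 0], [0, 0, 0], [0, 0, 0]]' --claw '[-1, -1, -1, -1]'

```text
time: 18.85
position: [0.4455, 0.1654, 0.1506]
tcp_rot: [179.7, -0.3, 81.6]
ft_force: [1.3, 0.5, -2.1]
width: 0.0473
```

Emit:
step_arm --offset '[[26.3, -34.6, 0], [26.3, -34.6, 0], [26.3, -34.6, 0], [26.3, -34.6, 0], [26.3, -34.6, 0], [26.3, -34.6, 0], [26, -34.7, 0], [0, 0, -20]]' --angular '[[0, 0, 0.006], [0, 0, 0.006], [0, 0, 0.006], [0, 0, 0.006], [0, 0, 0.006], [0, 0, 0.006], [0, 0, 0.006], [0, 0, 0]]' --claw '[-1, -1, -1, -1, -1, -1, -1, -1]'

```text
time: 19.65
position: [0.631, -0.0853, 0.1287]
tcp_rot: [179.6, 0.2, 83.6]
ft_force: [0.5, -0.5, -1.6]
width: 0.047
```

Emit:
step_arm --offset '[[0, 0, -20], [0, 0, -20], [0, 0, -15], [0, 0, -10], [0, 0, 0]]' --angular '[[0, 0, 0], [0, 0, 0], [0, 0, 0], [0, 0, 0], [0, 0, 0]]' --claw '[-1, -1, -1, -1, -1]'

```text
time: 20.15
position: [0.6269, -0.0776, 0.0611]
tcp_rot: [-179.9, 0.0, 84.0]
ft_force: [0.8, -0.2, -1.1]
width: 0.0474
```

```bash
python3 - <<'E'
from h import *
o=get_obs();im=get_image("wrist");cv2.imwrite("pics/w7.png",im[:,:,::-1]);print(o['position'])
E
```

```text
[ 0.62685824 -0.07756911  0.06107674]
```

View pics/w7.png

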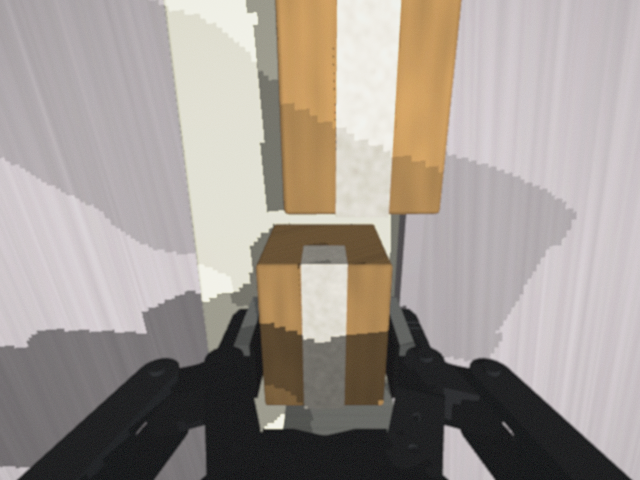

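Emit:
step_arm --offset '[[3, -0.3, 0], [4, -0.4, 0], [3, -0.3, 0], [0, 0, 0]]' --angular '[[0, 0, 0], [0, 0, 0], [0, 0, 0], [0, 0, 0]]' --claw '[-1, -1, -1, -1]'

```text
time: 20.6
position: [0.6381, -0.0786, 0.0624]
tcp_rot: [179.9, 0.0, 84.0]
ft_force: [0.4, 0.8, -2.0]
width: 0.047
```

Emit:
step_arm --offset '[[1.5, -0.1, -0.5], [1.5, -0.1, 0], [0, 0, 0]]' --angular '[[0, 0, 0], [0, 0, 0], [0, 0, 0]]' --claw '[-1, -1, -1]'

```text
time: 20.9
position: [0.6388, -0.0788, 0.0611]
tcp_rot: [-179.8, -0.0, 84.0]
ft_force: [-4.8, 0.3, 0.1]
width: 0.0475
```

Emit:
step_arm --offset '[[0.5, 4, -0.5], [0.4, 4, 0], [0.4, 4, 0], [0.4, 4, 0], [0.2, 2, 0], [0, 0, 0]]' --angular '[[0, 0, 0], [0, 0, 0], [0, 0, 0], [0, 0, 0], [0, 0, 0], [0, 0, 0]]' --claw '[-1, -1, -1, -1, -1, -1]'

```text
time: 21.5
position: [0.6406, -0.0608, 0.0604]
tcp_rot: [-179.8, 0.0, 84.0]
ft_force: [-5.7, 0.1, -1.5]
width: 0.047
```

Emit:
step_arm --offset '[[0.2, 2, -0.3], [0.1, 1, 0], [0, 0, 0]]' --angular '[[0, 0, 0], [0, 0, 0], [0, 0, 0]]' --claw '[-1, -1, -1]'

```text
time: 21.8
position: [0.6408, -0.0586, 0.0602]
tcp_rot: [-179.8, 0.1, 83.9]
ft_force: [-4.9, -2.1, -2.5]
width: 0.0472
```

Emit:
step_arm --offset '[[0.1, 1, -0.3], [0.1, 1, 0], [0, 0, 0]]' --angular '[[0, 0, 0], [0, 0, 0], [0, 0, 0]]' --claw '[-1, -1, -1]'

```text
time: 22.1
position: [0.6408, -0.0585, 0.0602]
tcp_rot: [-179.8, 0.2, 83.9]
ft_force: [-6.8, -8.0, 0.1]
width: 0.0472
```

Emit:
step_arm --offset '[[0, 0.8, -1], [0, 0, -0.5], [0, 0, 0]]' --angular '[[0, 0, 0], [0, 0, 0], [0, 0, 0]]' --claw '[-1, -1, -1]'

```text
time: 22.4
position: [0.6408, -0.0585, 0.0598]
tcp_rot: [-179.9, 0.2, 83.8]
ft_force: [-10.8, -7.5, 11.3]
width: 0.0475
```

Emit:
step_arm --offset '[[0, 0, 0], [0, 0, 0], [0, 0, 0], [0, 0, 0]]' --angular '[[0, 0, 0], [0, 0, 0], [0, 0, 0], [0, 0, 0]]' --claw '[0.6, 0.6, 0.6, 0.6]'

```text
time: 22.8
position: [0.6432, -0.0546, 0.0591]
tcp_rot: [180.0, -0.0, 84.0]
ft_force: [-0.4, -0.4, -0.5]
width: 0.068
```

Emit:
step_arm --offset '[[0, 0, 30], [0, 0, 40], [0, -10, 40], [0, -10, 40], [0, 0, 0], [0, 0, 0], [0, 0, 0]]' --angular '[[0, 0, 0], [0, 0, 0], [0, 0, 0], [0, 0, 0], [0, 0, 0], [0, 0, 0], [0, 0, 0]]' --claw '[0.8, 1, 1, 1, 1, 1, 1]'

```text
time: 23.5
position: [0.6423, -0.0742, 0.2079]
tcp_rot: [-179.9, -0.0, 84.0]
ft_force: [0.9, -0.2, -0.8]
width: 0.0853
```

```bash
python3 - <<'E'
from h import *
import pickle
o=get_obs();im=get_image("wrist");s=get_image("side")[:,:,::-1]
cv2.imwrite("pics/w8.png",im[:,:,::-1]);pickle.dump(o,open("w8.pkl","wb"))
cv2.imwrite("pics/s8.png",cv2.resize(s[190:400,220:500],None,fx=2.5,fy=2.5))
print(o['position'],o['tcp_rot'],o['ft_force'],o['time'])
im=im[:,:,::-1]
a=cv2.resize(im[160:220,265:375],None,fx=6,fy=6,interpolation=cv2.INTER_CUBIC)
cv2.imwrite("pics/w8c.png",a)
E
```

```text
[ 0.64228252 -0.0742      0.20794337] [-1.79914594e+02 -2.81339875e-02  8.39968031e+01] [ 0.93527178 -0.20102992 -0.75918049] 23.5
```

View pics/w8.png

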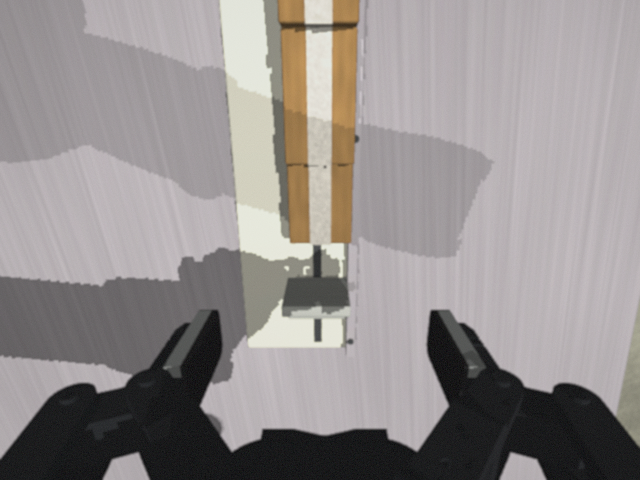

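View pics/s8.png

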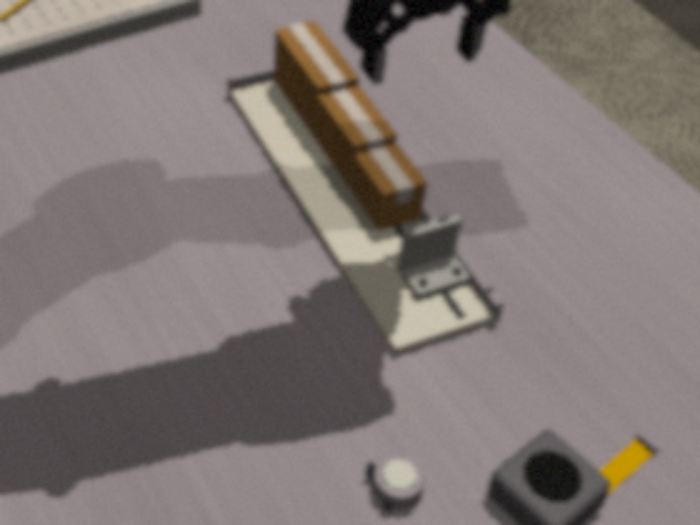

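```bash
python3 - <<'E'
from h import *
import pickle
o=pickle.load(open("w8.pkl","rb"));c=cam("wrist",o)
y=-.1046;X=np.array([np.cos(y),np.sin(y)]);Y=np.array([-X[1],X[0]])
C=np.array([.6887,.1632])
f=lambda p,z:((ray(c,p,z)[:2]-C)@X,(ray(c,p,z)[:2]-C)@Y)
for n,p,z in[("midnear",(287,164),.072),("midnear",(354,164),.072),("shortnear",(290,242.5),.062),("shortnear",(351.5,242.5),.062),("stop front top",(282.5,307.5),.068),("stop front top",(349.5,308.5),.068),("stop back top",(283,317.5),.068),("stop back top",(350,318.5),.068),("longnear",(280,23.5),.082),("board end",(248,348),.012)]:
    print(n,np.round(f(p,z),4),ray(c,p,z).round(4))
E
```

```text
midnear [-0.0465 -0.1936] [ 0.6222 -0.0245  0.072 ]
midnear [-1.000e-04 -1.936e-01] [ 0.6684 -0.0293  0.072 ]
shortnear [-0.0473 -0.2553] [ 0.615  -0.0857  0.062 ]
shortnear [ 0.0004 -0.2553] [ 0.6624 -0.0907  0.062 ]
stop front top [-0.0545 -0.3091] [ 0.6022 -0.1385  0.068 ]
stop front top [-3.0e-04 -3.1e-01] [ 0.656 -0.145  0.068]
stop back top [-0.0545 -0.3184] [ 0.6013 -0.1477  0.068 ]
stop back top [ 3.000e-04 -3.193e-01] [ 0.6557 -0.1544  0.068 ]
longnear [-0.0468 -0.1099] [0.6307 0.0588 0.082 ]
board end [-0.0992 -0.389 ] [ 0.5494 -0.2133  0.012 ]
```

View pics/w8c.png

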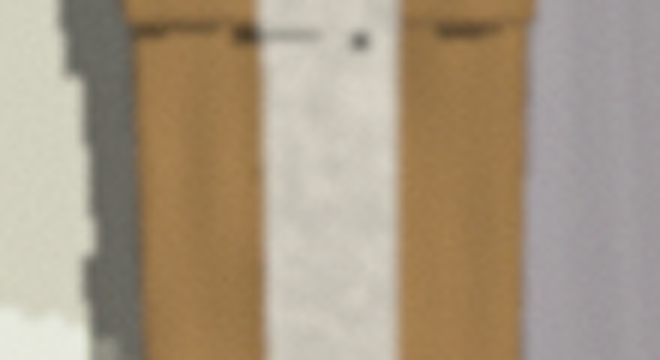

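The near ends are at -0.110, -0.1936 and -0.2553 against nominal -0.110, -0.194 and -0.256, so the row is tight. Next I'll go behind the end stop with the fingers shut.

Emit:
step_arm --offset '[[-4.5, -28.2, 0], [-4.5, -28.2, 0], [-4.5, -28.2, 0], [-4.5, -28.1, 0], [0, 0, 0], [0, 0, 0]]' --angular '[[0, 0, 0], [0, 0, 0], [0, 0, 0], [0, 0, 0], [0, 0, 0], [0, 0, 0]]' --claw '[-1, -1, -1, -1, -1, -1]'

```text
time: 24.2
position: [0.6242, -0.1881, 0.208]
tcp_rot: [-179.9, -0.0, 83.9]
ft_force: [-0.6, 0.9, 0.4]
width: -0.0
```

Emit:
step_arm --offset '[[0, 0, -30], [0, 0, -40], [0, 0, -40], [0, 0, -30], [0, 0, 0], [0, 0, 0]]' --angular '[[0, 0, 0], [0, 0, 0], [0, 0, 0], [0, 0, 0], [0, 0, 0], [0, 0, 0]]' --claw '[-1, -1, -1, -1, -1, -1]'

```text
time: 24.8
position: [0.6249, -0.1867, 0.069]
tcp_rot: [-179.9, -0.0, 84.0]
ft_force: [0.7, -0.0, 1.0]
width: -0.0
```

```bash
python3 - <<'E'
from h import *
o=get_obs();s=get_image("side")[:,:,::-1];w=get_image("wrist")[:,:,::-1]
cv2.imwrite("pics/s9.png",cv2.resize(s[190:400,280:500],None,fx=2.8,fy=2.8));cv2.imwrite("pics/w9.png",w)
print(o['position'],o['ft_force'],o['width'])
E
```

```text
[ 0.624902   -0.18673771  0.06897999] [ 0.70963601 -0.03025595  0.98345931] -3.4644139649201425e-06
```

View pics/s9.png

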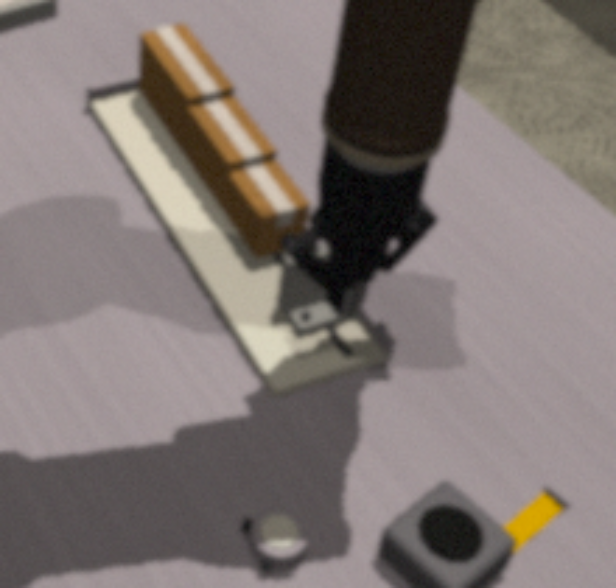

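View pics/w9.png

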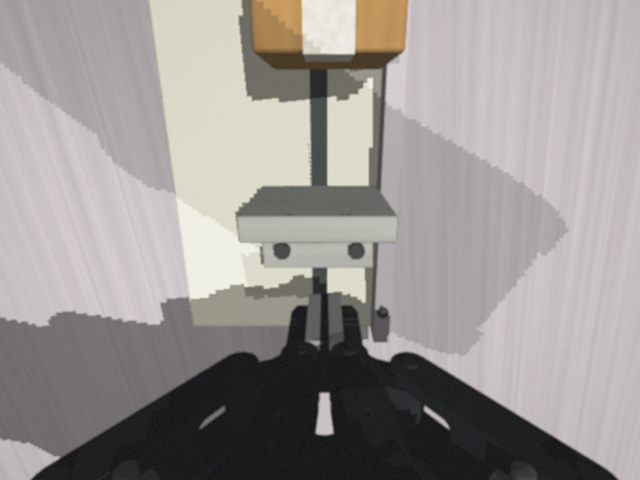

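Emit:
step_arm --offset '[[0.5, 5, -4], [0.8, 8, 0], [0.8, 8, 0], [0.8, 8, 0], [0.8, 8, 0], [0.8, 8, 0], [0.5, 5, 0], [0, 0, 0]]' --angular '[[0, 0, 0], [0, 0, 0], [0, 0, 0], [0, 0, 0], [0, 0, 0], [0, 0, 0], [0, 0, 0], [0, 0, 0]]' --claw '[-1, -1, -1, -1, -1, -1, -1, -1]'

```text
time: 25.7
position: [0.6299, -0.1364, 0.0649]
tcp_rot: [-180.0, -0.0, 84.0]
ft_force: [0.1, -0.4, -0.6]
width: -0.0003
```

Emit:
step_arm --offset '[[0.5, 5, 0], [0.5, 5, 0], [0.3, 3, 0], [0.2, 2, 0], [0, 0, 0]]' --angular '[[0, 0, 0], [0, 0, 0], [0, 0, 0], [0, 0, 0], [0, 0, 0]]' --claw '[-1, -1, -1, -1, -1]'

```text
time: 26.2
position: [0.6312, -0.1222, 0.0649]
tcp_rot: [-180.0, -0.0, 84.0]
ft_force: [-0.6, -0.9, 0.9]
width: 0.0001
```

```bash
python3 - <<'E'
from h import *
o=get_obs();w=get_image("wrist")[:,:,::-1]
cv2.imwrite("pics/w10.png",w)
print(o['position'],o['ft_force'])
E
```

```text
[ 0.63122342 -0.12218619  0.06494475] [-0.61627064 -0.86101841  0.90891116]
```

View pics/w10.png

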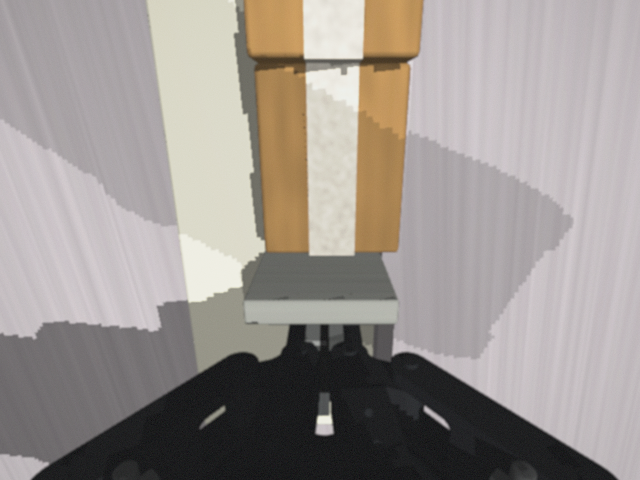

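Emit:
step_arm --offset '[[0.4, 4, 0], [0.3, 3, 0], [0.2, 2, 0], [0, 0, 0]]' --angular '[[0, 0, 0], [0, 0, 0], [0, 0, 0], [0, 0, 0]]' --claw '[-1, -1, -1, -1]'

```text
time: 26.65
position: [0.6322, -0.1131, 0.065]
tcp_rot: [-180.0, -0.0, 84.0]
ft_force: [-0.3, -1.2, 0.2]
width: -0.0001
```

Emit:
step_arm --offset '[[0.2, 2, 0], [0.1, 1, 0], [0, 0, 0]]' --angular '[[0, 0, 0], [0, 0, 0], [0, 0, 0]]' --claw '[-1, -1, -1]'

```text
time: 26.95
position: [0.6325, -0.1105, 0.065]
tcp_rot: [180.0, -0.0, 84.0]
ft_force: [-0.8, -0.1, -0.5]
width: -0.0
```

Emit:
step_arm --offset '[[0.1, 1, 0], [0.1, 1, 0], [0, 0, 0]]' --angular '[[0, 0, 0], [0, 0, 0], [0, 0, 0]]' --claw '[-1, -1, -1]'

```text
time: 27.25
position: [0.6327, -0.1086, 0.065]
tcp_rot: [180.0, -0.0, 84.0]
ft_force: [-0.5, 0.6, -0.2]
width: -0.0001
```

Emit:
step_arm --offset '[[0.1, 1, 0], [0.1, 1, 0], [0, 0, 0]]' --angular '[[0, 0, 0], [0, 0, 0], [0, 0, 0]]' --claw '[-1, -1, -1]'

```text
time: 27.55
position: [0.6329, -0.1065, 0.065]
tcp_rot: [180.0, -0.0, 84.0]
ft_force: [-0.5, -2.1, -0.6]
width: 0.0002
```

Emit:
step_arm --offset '[[0.1, 1, 0], [0.1, 1, 0], [0, 0, 0]]' --angular '[[0, 0, 0], [0, 0, 0], [0, 0, 0]]' --claw '[-1, -1, -1]'

```text
time: 27.85
position: [0.6329, -0.1064, 0.0651]
tcp_rot: [180.0, 0.1, 83.9]
ft_force: [-0.5, -6.4, -1.7]
width: -0.0001
```

```bash
python3 - <<'E'
from h import *
o=get_obs();w=get_image("wrist")[:,:,::-1]
cv2.imwrite("pics/w11.png",w)
print(o['position'],o['ft_force'])
E
```

```text
[ 0.63287057 -0.10639623  0.06506868] [-0.51081429 -6.40275924 -1.66874626]
```

View pics/w11.png

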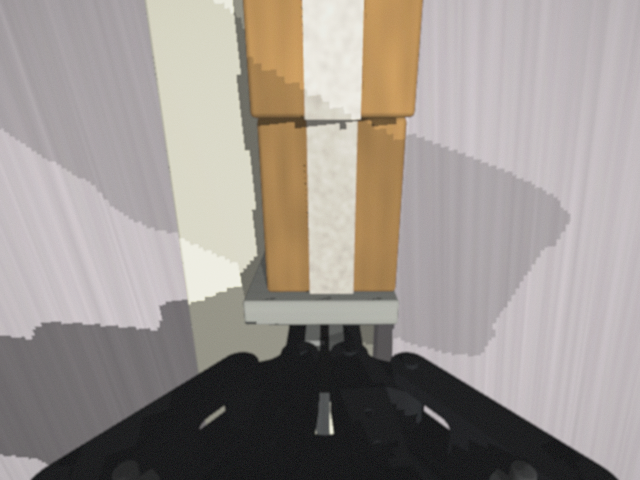

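Contact with the row: motion stopped at y=-0.1064 and the force rose to 6.4 N. The plate now sits flush against the short carton at (268-395, 292). Backing off and checking from above.

Emit:
step_arm --offset '[[-0.5, -5, 0], [-1.5, -15, 0], [0, -10, 10], [0, 0, 40], [0, 0, 40], [0, 10, 40], [0, 30, 20], [0, 0, 0]]' --angular '[[0, 0, 0], [0, 0, 0], [0, 0, 0], [0, 0, 0], [0, 0, 0], [0, 0, 0], [0, 0, 0], [0, 0, 0]]' --claw '[-1, -1, -1, -1, -1, -1, -1, -1]'

```text
time: 28.7
position: [0.6332, -0.0917, 0.2191]
tcp_rot: [179.7, -0.2, 84.2]
ft_force: [-0.3, 0.7, -0.4]
width: 0.0
```

Emit:
step_arm --offset '[[0, 40, 20], [0, 40, 20], [0, 40, 20], [0, 20, 10], [0, 0, 0], [0, 0, 0], [0, 0, 0]]' --angular '[[0, 0, 0], [0, 0, 0], [0, 0, 0], [0, 0, 0], [0, 0, 0], [0, 0, 0], [0, 0, 0]]' --claw '[-1, -1, -1, -1, -1, -1, -1]'

```text
time: 29.4
position: [0.6307, 0.043, 0.2847]
tcp_rot: [-180.0, 0.1, 83.8]
ft_force: [0.1, 0.3, -0.9]
width: 0.0004
```

```bash
python3 - <<'E'
from h import *
import pickle
o=get_obs();w=get_image("wrist")[:,:,::-1];s=get_image("scene")[:,:,::-1]
cv2.imwrite("pics/w12.png",w);cv2.imwrite("pics/w12c.png",cv2.resize(w[100:400,240:400],None,fx=2,fy=2,interpolation=cv2.INTER_CUBIC));pickle.dump(o,open("w12.pkl","wb"))
cv2.imwrite("pics/sc12.png",cv2.resize(s[170:320,120:400],None,fx=2.8,fy=2.8))
print(o['position'],o['ft_force'],o['time'])
E
```

```text
[0.63068477 0.04298084 0.28473156] [ 0.11474625  0.27997395 -0.85448204] 29.4
```

View pics/w12.png

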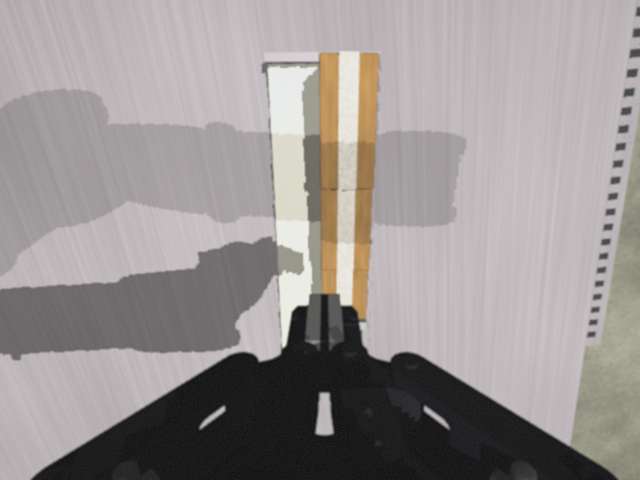

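View pics/sc12.png

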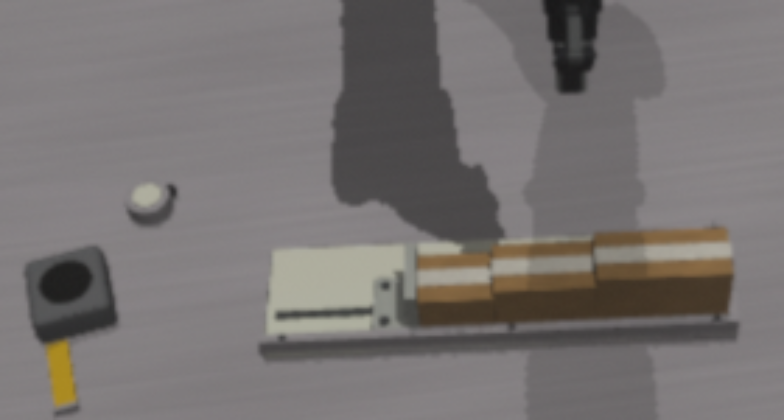

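```bash
python3 - <<'E'
from h import *
import pickle
o=pickle.load(open("w12.pkl","rb"));c=cam("wrist",o)
y=-.1046;X=np.array([np.cos(y),np.sin(y)]);Y=np.array([-X[1],X[0]]);C=np.array([.6887,.1632])
for n,yy,L,h in(("L",-.055,.11,.07),("M",-.152,.084,.06),("S",-.225,.062,.05)):
    print(n,proj(c,box(*(C-.024*X+yy*Y),y,L,.048,.012,h))[4:].round(0).tolist())
print(proj(c,[[*(C+.008*Y-.1*X),.026],[*(C-.1*X),.026]]))
s=cam("scene");q=C-.024*X-.256*Y
for dy in(0,-.005): print("scene stop face top / crop", (proj(s,[[*(C-.028*X+(-.256+dy-.01)*Y),.068]])-[120,170])*2.8)
E
```

```text
L [[379.0, 52.0], [374.0, 189.0], [320.0, 189.0], [319.0, 53.0]]
M [[372.0, 187.0], [369.0, 270.0], [321.0, 270.0], [320.0, 187.0]]
S [[368.0, 266.0], [366.0, 318.0], [321.0, 319.0], [321.0, 266.0]]
[[264.19157812  52.12212151]
 [264.68895789  61.57308184]]
scene stop face top / crop [[400.67212859 267.24443074]]
scene stop face top / crop [[394.55332732 267.49832599]]
```

All three cartons match the projection of a tight row to within about 1 px, and the stop is flush. Handing in.

```bash
python3 -c "
from plant import *
print(job_done())"
```

```text
the job is handed in; nothing more can be done
None
```

The three cartons are packed in a tight row along the back lip, with the end stop pushed up against it, and I handed the job in at about 29.5 s. The hand-in gave no verdict.

**How:** I gripped each carton across its width with the fingertips above the lip. I pressed it against the back lip, then along the row until the force showed contact, and let go. With the fingers shut, I then pushed the stop along until it met the row (about 6 N) and backed the arm clear.

**Last checks:**
- **Long carton:** right after placing, it measured (-24.4, -54.7) mm from the corner, inside the limits.
- **Row:** before the stop was pushed, the right-hand ends of the cartons were at -110, -193.6 and -255.3 mm. A perfectly tight row would be -110, -194 and -256 mm.
- **After the stop push:** the visible carton edges in the final wrist picture matched a tight row to within 1–2 pixels. The short carton's right-hand end was partly hidden by the gripper.
- **End stop:** it was flush with the short carton. I judged it from the pictures and the contact force, since the joint value cannot be read directly.
- **Bystanders:** the tally counter and tape measure look unmoved in the final picture. The arm never went near the clip case, but I did not re-measure it.

**Disagreement:** separate estimates of the tray corner differed by up to about 2 mm and the tray angle by about 0.01 rad. That is roughly the stated camera calibration error, so I relied on contact forces and positions relative to neighbouring cartons.

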